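# Clear the tally row on the sorting tray

## Robot

A 6-joint arm with a two-finger parallel gripper is mounted at the origin on the work surface. World frame = base frame: x ahead of the robot, y to its left, z up, the work surface at z = 0. Lengths are in mm, angles in rad, forces in N, time in s.
With the tool pointing down it reaches from about 300 to 750 mm from the base axis. Payload 8.5 kg.
Tool frame: the origin (TCP) lies midway between the tips of the shut fingers; the grasp point (between the pads) lies 19 mm behind it; z points along the fingers, x is the direction in which the jaws open and shut, and the axes are right-handed (so a half turn about z gives the same grasp; the last joint's range is limited). The gripper opens to 88 mm and grips with 3 to 60 N. Pads are 18 mm wide; open, the fingers measure 123 mm over their backs; the gripper's body (75 mm by 187 mm) begins 45 mm behind the grasp point.
Start: joints at [1.095, 0.381, 1.297, -0, 1.464, -0.215], TCP at [141.811, 531.385, 211.248] pointing down, gripper open.
Joint ranges: [-3.11, 3.11], [-0.89, 2.33], [0.22, 2.48], [-1.42, 4.56], [0.17, 2.85], [-2.88, 2.88]. Speed limits (rad/s): [2.39, 2.39, 3.14, 3.14, 3.14, 3.14].

## Interface

Orientations are given as a unit quaternion [x, y, z, w].
In Python, from workcell import * gives the robot as it stands.
- The arm moves only by the tool send_rows, never from a script. Its arguments are lists of equal length, an entry for each row: "dp": the shift along the tool's x, y, z normalised to -1 to 1, where 1 is 0.025 m, a list of three; "twist": the turn about the tool's z normalised to -1 to 1, where 1 is 5 degrees; "hand": the opening, from -1 (shut) to 1 (fully open). In form: {"dp": [[x, y, z], ...], "twist": [twist, ...], "hand": [hand, ...]}. A call has exactly 10 rows; each row shifts and turns the commanded pose from where the row before left it, along the tool's axes as they then stand; what a row does not reach is not made up. A row lasts 1/12 s, in which the tool goes at most 41.7 mm and 7.16 degrees, less where a joint would pass 70% of its speed; a pose out of reach is approached as far as the arm can. A call with a number of a shift or a turn outside -1 to 1 is refused whole. A call with a gripper value outside its range is refused whole. The fingers move at their own pace and stop on an object; "grip_force" is the grip in N (left out, the last holds). Time passes only in rows, so rows that do not move let the fingers close, or fill a call up. It gives the time, the measured TCP pose, the force and the opening at its end, in the units of the state.
- read_state(): the state, without advancing time (a new reading comes with each control period).
- get_image(name): name is "scene" or "top"; returns the picture (420x560x3 uint8, red, green, blue); there is no depth.
- get_calibration(name): a dict with "mtx" (3x3 intrinsics, pixels), "k1" (the pictures are not rectified: a ray, as slopes to the right and down, at radius r is drawn at 1 + k1 r^2 times it, then the intrinsics apply), "position" and "rotation" of the camera in the world. Camera axes: x right, y down, z forward; pixel columns grow to the right and rows downward; lengths in mm; the calibration is good to about 2 mm. A picture is of the moment at which its call begins. get_calibration takes no time and is no camera call.
- finish_job(): hands the job in, once; it reports no verdict.
The state is a dict: "clock": time; "joints": joint angles; "joint_vel": joint speeds; "effort": joint torques, N m; "eef_pos": TCP position; "tool_rot": TCP orientation; "ft_force": force on the tool from outside, world axes, zero at the start; "ft_torque": the same for the moment, N m; "opening": finger opening in mm.
Only numpy, scipy, OpenCV 4.12 (cv2) and the standard library are available. Lean on these libraries where they do the work, as an engineer would, in place of code of your own. Each camera call takes 0.05 s, during which the arm holds its last target.

## Task

The lot on the dark grey sorting tray is finished, so clear its tally: run your fingertips along the curved row of orange tabs, just above the tray, from the white dot to the gold dot, so that all seven tabs tip over flat one after another in that order. Use a light touch, without pressing hard on the tray or the tabs. Leave the opal, the loupe and the gauge where they are, then draw the hand clear.

Things in the scene. Friction and masses are not known exactly. Their poses are not given: they have to be found in the camera images.
- tray: round dark grey sorting tray, 260 mm across, 10 mm thick (flat top at 10 mm above the desk), fixed to the desk; origin at the centre of its underside, z up. In its frame the seven tab feet lie on a circle of radius 100 mm about its centre, at angles -75, -50, -25, 0, 25, 50, 75 degrees from its x axis towards its y axis. A flat white dot (16 mm across) lies on the same circle at -97 degrees and a flat gold dot at +97 degrees. A blue disc 110 mm across is inlaid at its centre
- foot1 (a point): point on the tray's top below the hinge of tab 1 (nearest the white dot); its axes are the tray's
- tab1 (a joint): tab 1 (nearest the white dot): orange plate 14 mm across the row, 19 mm tall, 1.5 mm thick, round top, hinged at its foot 2 mm above the tray's top. 0 = upright, grows as it tips along the row towards the gold dot, 1.57 rad = flat on the tray (then at most 3 mm above the tray's top). Starts 0.1 to 0.35 rad. Stops dead at 0, so it cannot tip towards the white dot.
- foot2 (a point): point on the tray's top below the hinge of tab 2; its axes are the tray's
- tab2 (a joint): tab 2, same as tab 1. Each tab: needs well under 1 N; rests where it is left when steep, drops flat by itself once tipped past about 0.8 rad, which fingertips passing 5 to 12 mm above the tray's top do. Tips lower than 4 mm would press the flat tab on the tray
- foot3 (a point): point on the tray's top below the hinge of tab 3; its axes are the tray's
- tab3 (a joint): tab 3, same as tab 1
- foot4 (a point): point on the tray's top below the hinge of tab 4; its axes are the tray's
- tab4 (a joint): tab 4, same as tab 1
- foot5 (a point): point on the tray's top below the hinge of tab 5; its axes are the tray's
- tab5 (a joint): tab 5, same as tab 1
- foot6 (a point): point on the tray's top below the hinge of tab 6; its axes are the tray's
- tab6 (a joint): tab 6, same as tab 1
- foot7 (a point): point on the tray's top below the hinge of tab 7 (nearest the gold dot); its axes are the tray's
- tab7 (a joint): tab 7 (nearest the gold dot), same as tab 1
- opal: loose pale opal, round, 28 mm across, 12.5 mm tall, lying near the centre of the tray; origin at the centre of its underside
- loupe: loose gold-tone loupe, 60 mm long, 28 mm wide, 18 mm tall, lying on the tray on the side without tabs, opposite tab 4; origin at the underside of its lens ring
- gauge: loose steel stone gauge with a round dial 48 mm across, 88 mm long, 13 mm tall, flat on the desk to the robot's right of the tray; origin at the underside of the dial. Beyond it, 0.3 m or more to the right of the arm's midline, stands a fixed wooden glass-fronted cabinet 190 mm tall that is not listed and not part of the job
Not all that is in view belongs to the job. Of the things that look like the gauge, the smallest one is meant.

How it is judged (in metres and radians):
On the way, in this order (a step that is already met when the one before it is completed fails the run):
1. tab 1 is tipped flat (value of joint tab1 above 1.3 rad).
2. tab 2 is tipped flat (value of joint tab2 above 1.3 rad).
3. tab 3 is tipped flat (value of joint tab3 above 1.3 rad).
4. tab 4 is tipped flat (value of joint tab4 above 1.3 rad).
5. tab 5 is tipped flat (value of joint tab5 above 1.3 rad).
6. tab 6 is tipped flat (value of joint tab6 above 1.3 rad).
7. tab 7 is tipped flat (value of joint tab7 above 1.3 rad).
At the end, for the whole second after the job is handed in: all seven tabs lie flat (over 1.3 rad of 1.57); the opal, the loupe and the gauge are at rest within 8 mm of where they began (value of joint each of tab1, tab2, tab3, tab4, tab5, tab6, tab7 above 1.3 rad and distance of each of opal, loupe, gauge from where it was at the start of the episode below 0.008 m and linear speed of each of opal, loupe, gauge below 0.02 m/s); the robot touches nothing.
It fails at once if the opal is knocked, carried or lifted (moved over 8 mm) (not (distance of opal from where it was at the start of the episode below 0.008 m)).
It fails at once if the loupe is knocked, carried or lifted (moved over 8 mm) (not (distance of loupe from where it was at the start of the episode below 0.008 m)).
It fails at once if the gauge is knocked, carried or lifted (moved over 8 mm) (not (distance of gauge from where it was at the start of the episode below 0.008 m)).
It fails at once if the tray or a tab is pressed with more than 15 N (contact force between any of the arm, the fingers and tray above 15 N).
It also fails if it takes over 48 s, if anything falls off the work surface, if the arm or the gripper's body presses on something with over 40 N, if the wrist force passes 120 N, or if a joint passes its speed limit or range.

## Working session

There is one attempt and no reset: what is moved stays moved. The work goes in short steps, Python scripts to look and compute and a tool call to move; the robot and the scene stay as the last step left them, time stands still between calls to the robot, and variables do not carry over. Pictures are saved under pics/ and viewed, and the job is handed in when it is done.

Besides the shell and the picture viewer there is one more tool, called after ">>>" by a JSON object that holds its "api" and its "payload". send_rows: Moves the arm, as the interface text tells. Scaled input: -1 to 1 covers 0.025 m each way for a shift and 5 degrees each way for a turn. Its arguments: {"type":"object","properties":{"dp":{"type":"array","items":{"type":"array","items":{"type":"number","minimum":-1,"maximum":1}}},"twist":{"type":"array","items":{"type":"number","minimum":-1,"maximum":1}},"hand":{"type":"array","items":{"type":"number"}},"grip_force":{"type":"number"}},"required":["dp","twist","hand"]}

```bash
mkdir -p pics; ls
python3 - <<'E'
from workcell import *
import cv2
s=read_state(); print({k:(v if not hasattr(v,'round') else v) for k,v in s.items()})
for n in("scene","top"):
    cv2.imwrite(f"pics/{n}0.png",get_image(n)[:,:,::-1]); print(n,get_calibration(n))
E
```

```text
pics
{'clock': 0.0, 'joints': array([ 1.09468037e+00,  3.81183917e-01,  1.29826524e+00,  1.92138106e-06,
        1.46357776e+00, -2.15290184e-01]), 'joint_vel': array([ 0.00041533,  0.00019122, -0.00099764, -0.00057522,  0.00053243,
        0.00030459]), 'effort': array([ 5.87637769e-04, -4.37937069e+01, -2.24554467e+01,  7.13694817e-02,
        3.52437410e-02, -1.21281064e-04]), 'eef_pos': array([141.68008344, 531.10838488, 210.64277074]), 'tool_rot': array([ 7.93056755e-01,  6.09147330e-01, -6.49324833e-04,  3.04392162e-04]), 'ft_force': array([-0.23544978, -0.47630228,  0.31370551]), 'ft_torque': array([-0.0367784 ,  0.01007151, -0.035516  ]), 'opening': 87.95069064233127}
scene {'mtx': array([[379.55969422,   0.        , 274.60802865],
       [  0.        , 379.55969422, 210.43534823],
       [  0.        ,   0.        ,   1.        ]]), 'k1': -0.06031641609216717, 'position': array([781.75084684, 299.10372438, 600.52058094]), 'rotation': array([ 0.23759399,  0.90000731, -0.35355955, -0.09236655])}
top {'mtx': array([[517.06223896,   0.        , 277.09516927],
       [  0.        , 517.06223896, 205.27507678],
       [  0.        ,   0.        ,   1.        ]]), 'k1': -0.07740873065999061, 'position': array([ 408.63739675, -117.38301525, 1137.31745115]), 'rotation': array([ 0.71017324, -0.70178904,  0.04457621, -0.03404522])}
```

View pics/scene0.png

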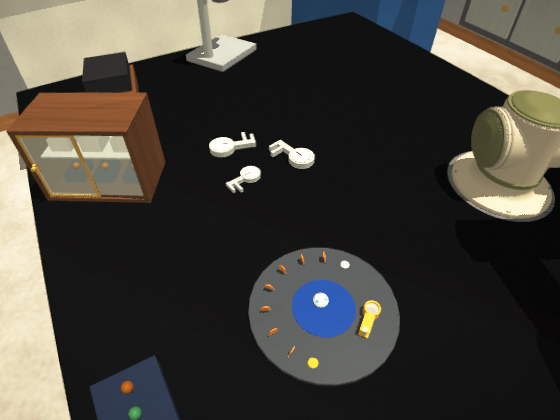

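View pics/top0.png

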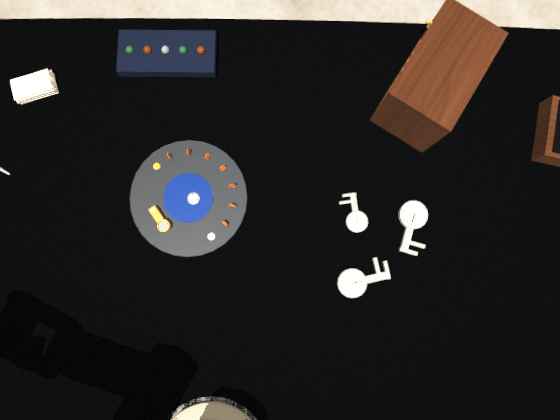

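The top view shows the tray at about (188,198), with the white dot at (211,237) and the gold dot at (157,167). Seven orange tabs arc between the dots through (232,186). The opal is at (193,199) and the loupe at (160,220). Three things look like the gauge, at (357,221), (413,214) and (352,283). The smallest, (357,221), is the gauge, and I only need to stay away from all three. Next I'll measure from both views.

```bash
cat > h.py <<'E'
import numpy as np, cv2
from scipy.spatial.transform import Rotation as R
from scipy.optimize import least_squares
def ray(cal,uv):
    K=cal['mtx'];D=np.array([cal['k1'],0,0,0.])
    n=cv2.undistortPoints(np.array([[uv]],float),K,D)[0,0]
    Rm=R.from_quat(cal['rotation']).as_matrix()
    return np.array(cal['position']),Rm@np.array([n[0],n[1],1])
def onz(cal,uv,z):
    p,d=ray(cal,uv); return p+d*(z-p[2])/d[2]
def tri(c1,u1,c2,u2):
    p,d=ray(c1,u1);q,e=ray(c2,u2)
    d=d/np.linalg.norm(d);e=e/np.linalg.norm(e)
    A=np.stack([d,-e],1);t=np.linalg.lstsq(A,q-p,rcond=None)[0]
    a=p+t[0]*d;b=q+t[1]*e
    return (a+b)/2,np.linalg.norm(a-b)
def proj(cal,P):
    Rm=R.from_quat(cal['rotation']).as_matrix()
    rv=cv2.Rodrigues(Rm.T)[0];tv=-Rm.T@np.array(cal['position'])
    return cv2.projectPoints(np.array(P,float).reshape(-1,3),rv,tv,cal['mtx'],np.array([cal['k1'],0,0,0.]))[0][:,0]
E
python3 - <<'E'
import cv2
a=cv2.imread('pics/top0.png')[130:265,120:260]; cv2.imwrite('pics/topc.png',cv2.resize(a,None,fx=4.4,fy=4.4,interpolation=cv2.INTER_CUBIC))
a=cv2.imread('pics/scene0.png')[240:385,240:410]; cv2.imwrite('pics/scenec.png',cv2.resize(a,None,fx=4,fy=4,interpolation=cv2.INTER_CUBIC))
import numpy as np
for n,(y0,y1,x0,x1) in {'top':(130,265,120,260),'scene':(240,385,240,410)}.items():
    im=cv2.imread(f'pics/{n}0.png'); hsv=cv2.cvtColor(im,cv2.COLOR_BGR2HSV)
    for nm,lo,hi in (('orange',(0,120,80),(18,255,255)),('gold',(20,150,120),(35,255,255)),('white',(0,0,150),(180,80,255)),('blue',(110,150,60),(130,255,255))):
        m=cv2.inRange(hsv,lo,hi); mm=np.zeros_like(m); mm[y0:y1,x0:x1]=m[y0:y1,x0:x1]
        k,l,st,c=cv2.connectedComponentsWithStats(mm)
        print(n,nm,[(c[i].round(1).tolist(),int(st[i,4])) for i in range(1,k) if st[i,4]>3])
E
```

```text
top orange [([188.4, 151.3], 24), ([168.9, 155.5], 21), ([207.0, 155.7], 25), ([222.7, 167.3], 27), ([231.7, 185.3], 22), ([232.0, 204.9], 20), ([159.3, 212.0], 13), ([168.5, 225.6], 17), ([224.4, 222.9], 20)]
top gold []
top white [([193.1, 198.0], 126), ([152.3, 208.7], 16), ([163.0, 225.2], 78), ([210.8, 235.9], 63)]
top blue [([187.2, 197.1], 1717)]
scene orange [([324.0, 256.0], 25), ([301.7, 258.5], 21), ([282.2, 268.5], 32), ([268.6, 286.1], 28), ([265.0, 308.0], 38), ([363.2, 310.8], 16), ([376.1, 316.8], 8), ([272.5, 330.9], 31), ([360.6, 333.2], 25), ([291.1, 350.6], 17)]
scene gold [([368.5, 318.3], 245), ([312.7, 362.3], 83)]
scene white [([344.5, 264.1], 63), ([320.5, 299.6], 183), ([371.7, 307.8], 94), ([365.1, 328.7], 18)]
scene blue [([323.5, 308.8], 2626)]
```

View pics/topc.png

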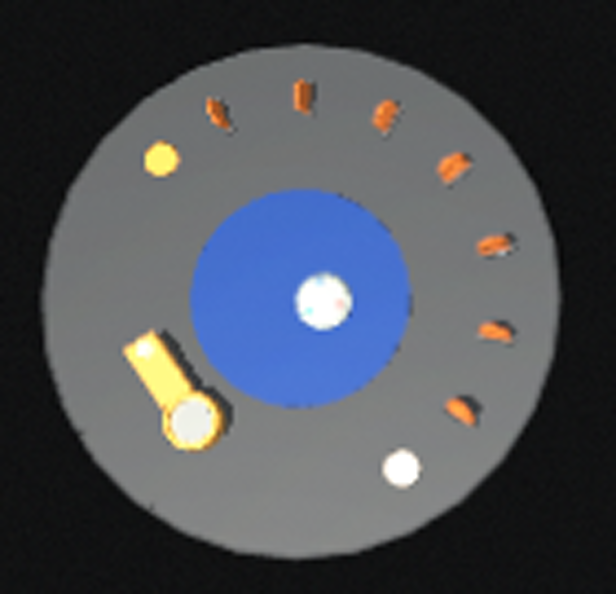

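View pics/scenec.png

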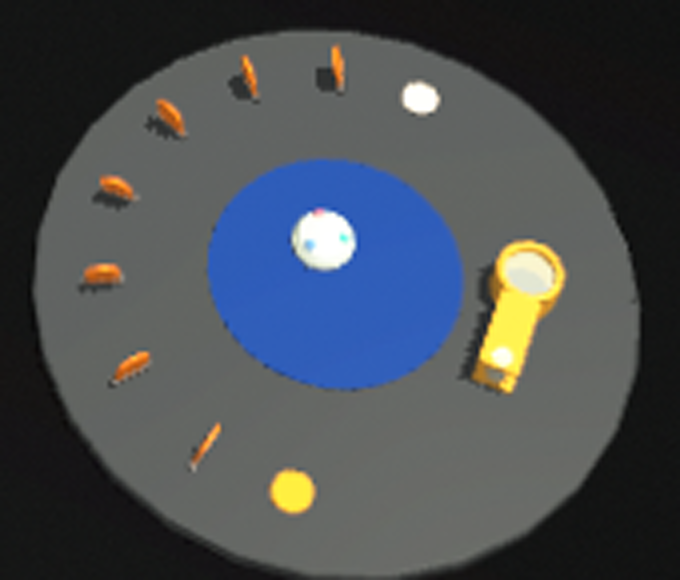

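```bash
cat > fit.py <<'E'
from workcell import *
from h import *
ct,cs=get_calibration('top'),get_calibration('scene')
def blob(n,lo,hi,box):
    im=cv2.imread(f'pics/{n}0.png');m=cv2.inRange(cv2.cvtColor(im,cv2.COLOR_BGR2HSV),lo,hi)
    y0,y1,x0,x1=box; mm=np.zeros_like(m);mm[y0:y1,x0:x1]=m[y0:y1,x0:x1]
    c=max(cv2.findContours(mm,cv2.RETR_EXTERNAL,cv2.CHAIN_APPROX_NONE)[0],key=cv2.contourArea)
    return np.array(cv2.fitEllipse(c)[0])
bt=blob('top',(100,100,60),(130,255,255),(130,265,120,260));bs=blob('scene',(100,100,60),(130,255,255),(240,385,240,410))
gt=blob('top',(18,90,120),(35,255,255),(155,177,147,167))
obs=[(bt,bs),(np.array([210.8,235.9]),np.array([344.5,264.1])),(gt,np.array([312.7,362.3]))]
for o in obs: print(o,tri(ct,o[0],cs,o[1]))
def pts(p):
    a=np.radians([-97,97])+p[3]
    return np.array([[p[0],p[1],p[2]]]+[[p[0]+100*np.cos(t),p[1]+100*np.sin(t),p[2]] for t in a])
def f(p,cams=(0,1)):
    P=pts(p);r=[]
    for i in cams:
        r.append((proj((ct,cs)[i],P)-np.array([o[i] for o in obs])).ravel())
    return np.concatenate(r)
c0=tri(ct,bt,cs,bs)[0]
# yaw from midpoint of dots to away-from-dots
w,g=[tri(ct,o[0],cs,o[1])[0] for o in obs[1:]]
yaw=np.arctan2(*( (g-w)[:2][::-1]))-np.pi/2
s=least_squares(f,[*c0,yaw]);print(s.x,np.degrees(s.x[3]),np.abs(s.fun).max())
for i in(0,1):
    q=least_squares(lambda p:f([p[0],p[1],10,p[2]],(i,)),[c0[0],c0[1],yaw]);print(i,q.x,np.degrees(q.x[2]),np.abs(q.fun).max())
E
python3 fit.py
```

```text
(array([187.77172852, 197.26940918]), array([323.41122437, 308.08755493])) (array([550.89586797,  62.5372409 ,   8.05137014]), np.float64(2.1277008625952787))
(array([210.8, 235.9]), array([344.5, 264.1])) (array([466.55241755,   8.90445295,  12.87134935]), np.float64(2.7739637552040755))
(array([156.08946228, 165.83674622]), array([312.7, 362.3])) (array([619.74071448, 133.95199616,  12.67171439]), np.float64(2.9217787215221596))
[551.03603048  61.89061708  11.10019983  -0.8875505 ] -50.852897523785316 1.0034310351858267
0 [550.0530275   63.26896346  -0.88612664] -50.77131685316485 0.14370151906459228
1 [551.32655581  60.80081871  -0.88641133] -50.78762826490702 1.1089753812191248
```

The tray centre comes out at (551, 62), yaw -50.8°, and height 8–13 mm (10 expected). The two views agree to about 2 mm. The dots triangulate 99.9 mm and 99.2 mm from the centre, as they should. I'll shut the fingers and go above the white dot, at about (466, 9).

>>> {"api": "send_rows", "payload": {"dp": [[-0.56,0.6,0.2],[-0.56,0.6,0.2],[-0.56,0.6,0.2],[-0.56,0.6,0.2],[-0.56,0.6,0.2],[-0.56,0.6,0.2],[-0.56,0.6,0.2],[-0.56,0.6,0.2],[-0.56,0.6,0.2],[-0.56,0.6,0.2]], "twist": [0,0,0,0,0,0,0,0,0,0], "hand": [-1,-1,-1,-1,-1,-1,-1,-1,-1,-1], "grip_force": 5}}

```text
clock: 0.93
eef_pos: [250.9, 356.5, 160.9]
tool_rot: [0.793, 0.609, -0.0, 0.0]
ft_force: [0.0, 0.2, 0.9]
opening: 23.5
```

>>> {"api": "send_rows", "payload": {"dp": [[-0.56,0.6,0.2],[-0.56,0.6,0.2],[-0.56,0.6,0.2],[-0.56,0.6,0.2],[-0.56,0.6,0.2],[-0.56,0.6,0.2],[-0.56,0.6,0.2],[-0.56,0.6,0.2],[-0.56,0.6,0.2],[-0.56,0.6,0.2]], "twist": [0,0,0,0,0,0,0,0,0,0], "hand": [-1,-1,-1,-1,-1,-1,-1,-1,-1,-1]}}

```text
clock: 1.77
eef_pos: [359.7, 182.5, 110.9]
tool_rot: [0.793, 0.609, -0.0, -0.0]
ft_force: [0.7, 0.1, -0.3]
opening: 1.0
```

>>> {"api": "send_rows", "payload": {"dp": [[-0.56,0.59,0.2],[-0.56,0.59,0.2],[-0.56,0.59,0.2],[-0.56,0.59,0.2],[-0.56,0.59,0.2],[-0.56,0.59,0.2],[-0.56,0.59,0.2],[-0.56,0.59,0.2],[-0.56,0.59,0.2],[-0.56,0.59,0.1]], "twist": [0,0,0,0,0,0,0,0,0,0], "hand": [-1,-1,-1,-1,-1,-1,-1,-1,-1,-1]}}

```text
clock: 2.6
eef_pos: [465.9, 9.3, 63.0]
tool_rot: [0.793, 0.609, -0.0, -0.001]
ft_force: [0.6, 0.5, -1.0]
opening: 0.5
```

Run:
```python
from workcell import *
from h import *
print(read_state()['eef_pos'],read_state()['opening'],read_state()['tool_rot'])
for n,b in (('top',(110,270,110,290)),('scene',(200,385,240,410))):
    im=get_image(n)[:,:,::-1].copy();cal=get_calibration(n)
    c=np.array([551,62.,10]);yaw=np.radians(-50.8)
    im=cv2.resize(im[b[0]:b[1],b[2]:b[3]],None,fx=4,fy=4,interpolation=cv2.INTER_CUBIC)
    for d in(-97,-75,-50,-25,0,25,50,75,97):
        P=c+100*np.array([np.cos(yaw+np.radians(d)),np.sin(yaw+np.radians(d)),0])
        u=proj(cal,P)[0]; q=((u-[b[2],b[0]]+.5)*4).astype(int); cv2.circle(im,tuple(int(v) for v in q),3,(0,255,0),1)
    u=proj(cal,read_state()['eef_pos'])[0]; q=((u-[b[2],b[0]]+.5)*4).astype(int); cv2.circle(im,tuple(int(v) for v in q),4,(255,0,255),1)
    cv2.imwrite(f'pics/{n}1.png',im[:600,:800])
```

```text
[465.9356177    9.30161801  63.03378577] 0.4812814819607288 [ 7.93113574e-01  6.09073421e-01 -4.12501918e-04 -5.05999698e-04]
```

View pics/top1.png

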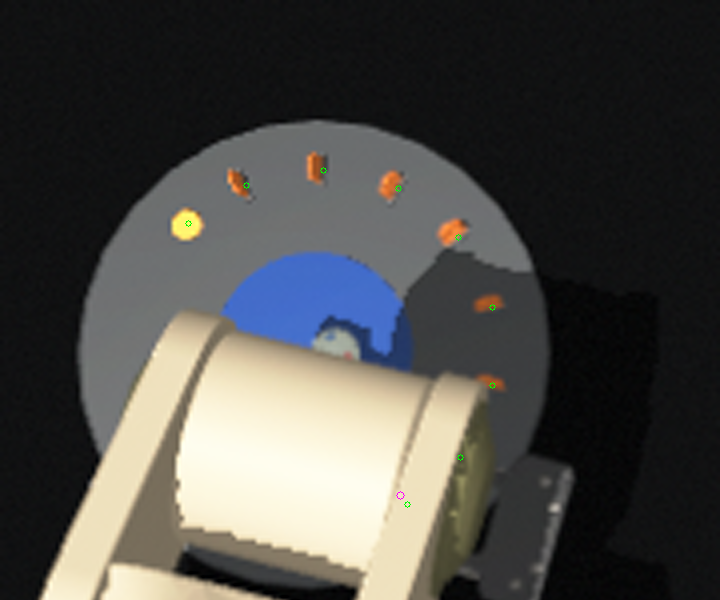

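View pics/scene1.png

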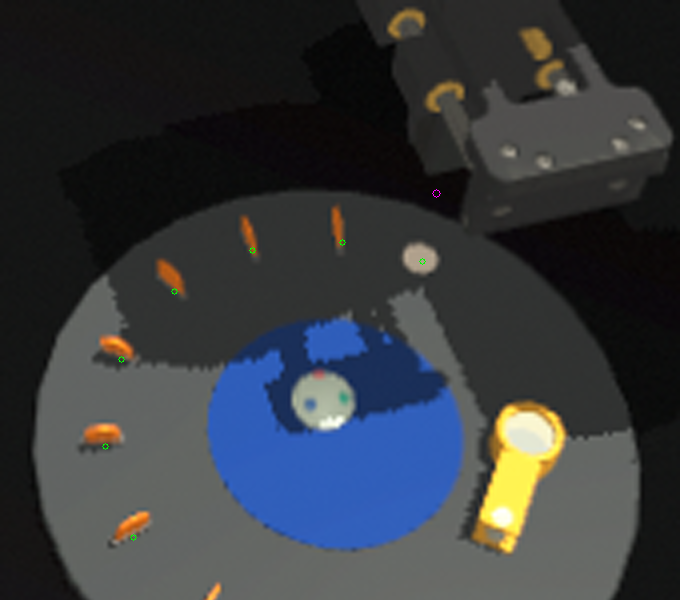

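The overlaid feet match the tabs to within 1–2 mm. The shut finger tips in the scene view are partly out of this crop, so I'll look wider to check where they sit relative to the TCP.

Run:
```python
from workcell import *
from h import *
im=get_image('scene')[:,:,::-1].copy();cal=get_calibration('scene')
x0,y0=250,120
o=cv2.resize(im[y0:y0+190,x0:x0+250],None,fx=3.2,fy=3.1,interpolation=cv2.INTER_CUBIC)
p=read_state()['eef_pos']
ux=np.array([.258,.966,0]);uy=np.array([.966,-.258,0])
for k in [(0,0,0),(17,0,0),(-17,0,0),(0,9,0),(0,-9,0),(0,0,64),(0,0,30)]:
    u=proj(cal,p+k[0]*ux+k[1]*uy+[0,0,k[2]])[0]; cv2.circle(o,(int((u[0]-x0+.5)*3.2),int((u[1]-y0+.5)*3.1)),3,(255,0,255),1)
cv2.imwrite('pics/scene2.png',o)
```

```text
(no output)
```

View pics/scene2.png

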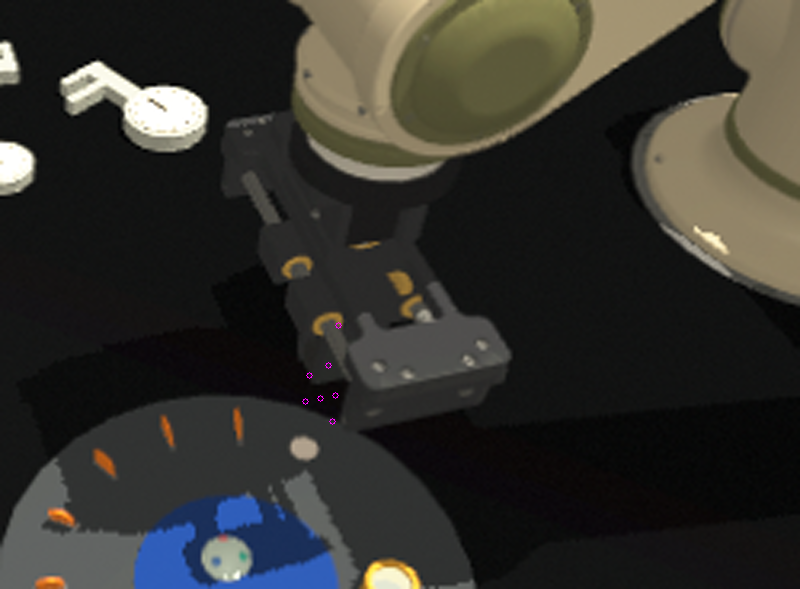

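The body and fingers fit the TCP (finger end at about (320,382) in this crop). I'll lower to about 9 mm above the tray over the white dot and work out the arc.

>>> {"api": "send_rows", "payload": {"dp": [[0,0,0.2],[0,0,0.2],[0,0,0.2],[0,0,0.2],[0,0,0.2],[0,0,0.2],[0,0,0.2],[0,0,0.2],[0,0,0.1],[0,0,0.06]], "twist": [0,0,0,0,0,0,0,0,0,0], "hand": [-1,-1,-1,-1,-1,-1,-1,-1,-1,-1]}}

```text
clock: 3.58
eef_pos: [465.7, 10.2, 19.3]
tool_rot: [0.793, 0.609, -0.0, -0.0]
ft_force: [-0.4, 0.6, -0.3]
opening: 0.6
```

```bash
cat > arc.py <<'E'
import sys
from workcell import *
from h import *
s=read_state();p=s['eef_pos'];Rm=R.from_quat(s['tool_rot']).as_matrix()
print(p.round(1),s['ft_force'].round(1))
a0,a1=map(float,sys.argv[1:3]); yaw=np.radians(-50.8)
T=[np.array([551+100*np.cos(yaw+np.radians(a)),62+100*np.sin(yaw+np.radians(a)),18.5]) for a in np.linspace(a0,a1,11)[1:]]
d=np.diff(np.array([p]+T),axis=0)@Rm/25
e=np.diff(np.vstack([np.zeros(3),np.cumsum(d,0).round(2)]),axis=0).round(2); e[:,2]=0
print(e.tolist(),'dz total mm',18.5-p[2])
E
python3 arc.py -97 -57
```

```text
[465.7  10.2  19.3] [-0.4  0.6 -0.3]
[[-0.23, 0.25, 0.0], [-0.17, 0.22, 0.0], [-0.15, 0.24, 0.0], [-0.14, 0.24, 0.0], [-0.12, 0.26, 0.0], [-0.1, 0.26, 0.0], [-0.08, 0.27, 0.0], [-0.06, 0.27, 0.0], [-0.04, 0.27, 0.0], [-0.03, 0.28, 0.0]] dz total mm -0.8018996027881791
```

>>> {"api": "send_rows", "payload": {"dp": [[-0.23,0.25,0.03],[-0.17,0.22,0],[-0.15,0.24,0],[-0.14,0.24,0],[-0.12,0.26,0],[-0.1,0.26,0],[-0.08,0.27,0],[-0.06,0.27,0],[-0.04,0.27,0],[-0.03,0.28,0]], "twist": [0,0,0,0,0,0,0,0,0,0], "hand": [-1,-1,-1,-1,-1,-1,-1,-1,-1,-1]}}

```text
clock: 4.42
eef_pos: [521.1, -33.6, 19.0]
tool_rot: [0.793, 0.609, -0.0, -0.0]
ft_force: [0.6, 0.9, 0.3]
opening: 0.5
```

```bash
python3 arc.py -57 -17
python3 - <<'E'
from workcell import *
import cv2
im=get_image('scene')[180:385,220:420,::-1]; cv2.imwrite('pics/s3.png',cv2.resize(im,None,fx=2.9,fy=2.9,interpolation=cv2.INTER_CUBIC))
E
```

```text
[521.1 -33.6  19. ] [0.6 0.9 0.3]
[[0.0, 0.25, 0.0], [0.02, 0.28, 0.0], [0.03, 0.27, 0.0], [0.06, 0.28, 0.0], [0.07, 0.27, 0.0], [0.09, 0.26, 0.0], [0.11, 0.26, 0.0], [0.13, 0.25, 0.0], [0.14, 0.24, 0.0], [0.16, 0.22, 0.0]] dz total mm -0.4756170329436209
```

View pics/s3.png

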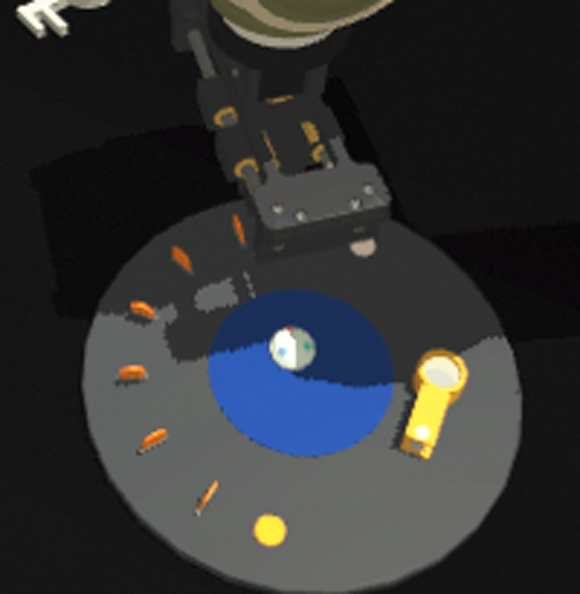

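Tabs 2 to 7 are still upright (tab 2 at (240,230)). Tab 1 is hidden behind the gripper plate, and the opal and loupe haven't moved. I'll go past tabs 2 and 3, stopping before tab 4.

>>> {"api": "send_rows", "payload": {"dp": [[0.0,0.25,0.02],[0.02,0.28,0],[0.03,0.27,0],[0.06,0.28,0],[0.07,0.27,0],[0.09,0.26,0],[0.11,0.26,0],[0.13,0.25,0],[0.14,0.24,0],[0.16,0.22,0]], "twist": [0,0,0,0,0,0,0,0,0,0], "hand": [-1,-1,-1,-1,-1,-1,-1,-1,-1,-1]}}

```text
clock: 5.3
eef_pos: [588.7, -30.2, 18.5]
tool_rot: [0.793, 0.609, 0.0, 0.0]
ft_force: [-0.5, 0.5, -0.2]
opening: 0.4
```

```bash
python3 arc.py -17 23
python3 - <<'E'
from workcell import *
import cv2
im=get_image('scene')[180:385,220:420,::-1]; cv2.imwrite('pics/s4.png',cv2.resize(im,None,fx=2.9,fy=2.9,interpolation=cv2.INTER_CUBIC))
E
```

```text
[588.7 -30.2  18.5] [-0.5  0.5 -0.2]
[[0.16, 0.22, 0.0], [0.19, 0.21, 0.0], [0.21, 0.19, 0.0], [0.21, 0.17, 0.0], [0.23, 0.16, 0.0], [0.24, 0.14, 0.0], [0.25, 0.13, 0.0], [0.26, 0.11, 0.0], [0.26, 0.09, 0.0], [0.27, 0.07, 0.0]] dz total mm 0.022600034007943748
```

View pics/s4.png

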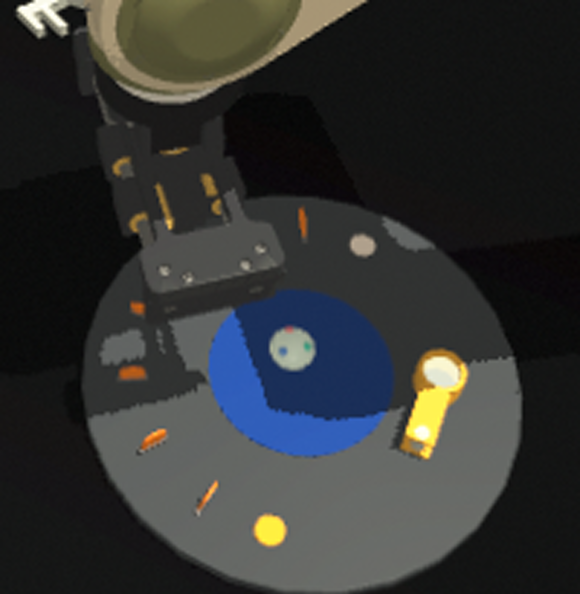

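Tab 1 at (303,222) looks unchanged, i.e. still upright. I'll enlarge it before moving on.

Run:
```python
from workcell import *
import cv2, numpy as np
im=get_image('scene')[:,:,::-1]; cv2.imwrite('pics/f_s5.png',im)
a=cv2.imread('pics/scene0.png')
b=np.hstack([cv2.resize(x[235:290,255:355],None,fx=4,fy=6,interpolation=cv2.INTER_CUBIC) for x in (a,im)])
cv2.imwrite('pics/s5.png',b)
t=get_image('top')[:,:,::-1]; cv2.imwrite('pics/f_t5.png',t); cv2.imwrite('pics/t5.png',cv2.resize(t[120:270,110:290],None,fx=4,fy=4,interpolation=cv2.INTER_CUBIC))
```

```text
(no output)
```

View pics/s5.png

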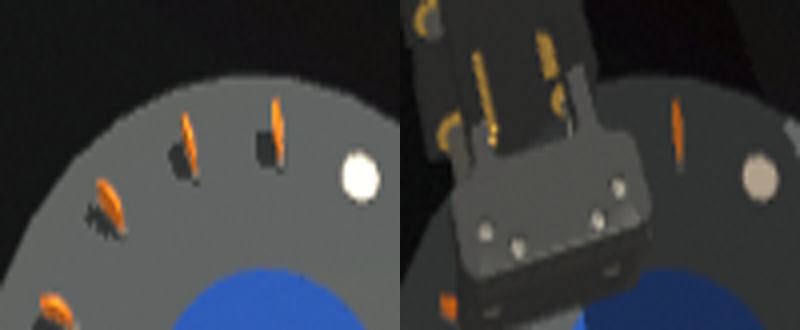

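View pics/t5.png

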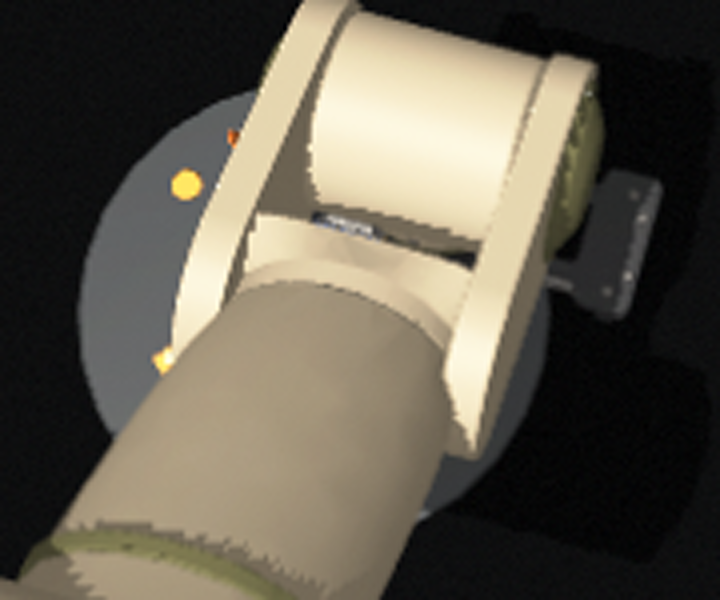

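Tab 1 did stay up, so the tips missed it somehow. I'll brighten the picture to see where the dark finger tips really are.

Run:
```python
from workcell import *
from h import *
im=cv2.imread('pics/f_s5.png'); cal=get_calibration('scene'); p=read_state()['eef_pos']
g=(255*(im/255.)**0.4).astype(np.uint8)
x0,y0=225,200
o=cv2.resize(g[y0:y0+120,x0:x0+120],None,fx=4.9,fy=4.9,interpolation=cv2.INTER_CUBIC)
ux=np.array([.258,.966,0]);uy=np.array([.966,-.258,0])
for k in [(0,0,0),(17,0,0),(-17,0,0),(0,9,0),(0,-9,0)]:
    u=proj(cal,p+k[0]*ux+k[1]*uy)[0]; cv2.circle(o,(int((u[0]-x0+.5)*4.9),int((u[1]-y0+.5)*4.9)),3,(255,0,255),1)
cv2.imwrite('pics/s6.png',o)
# earlier hovering picture too
```

```text
(no output)
```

View pics/s6.png

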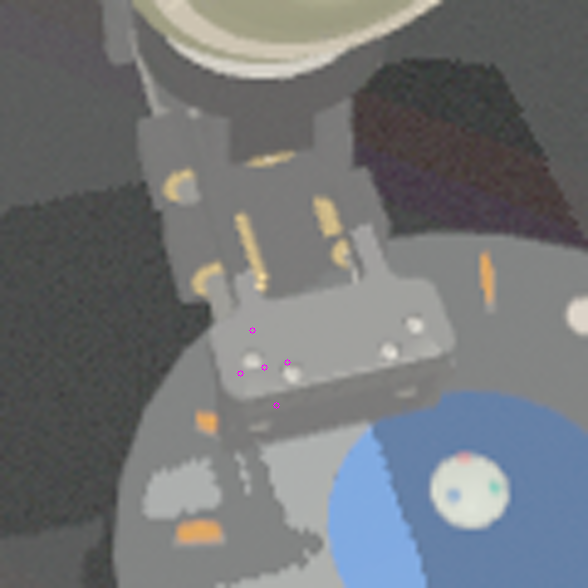

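Run:
```python
import cv2,numpy as np
im=cv2.imread('pics/scene2.png'); g=(255*(im/255.)**0.35).astype(np.uint8)
cv2.imwrite('pics/s7.png',cv2.resize(g[280:500,200:560],None,fx=2.2,fy=2.2,interpolation=cv2.INTER_CUBIC))
```

```text
(no output)
```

View pics/s7.png

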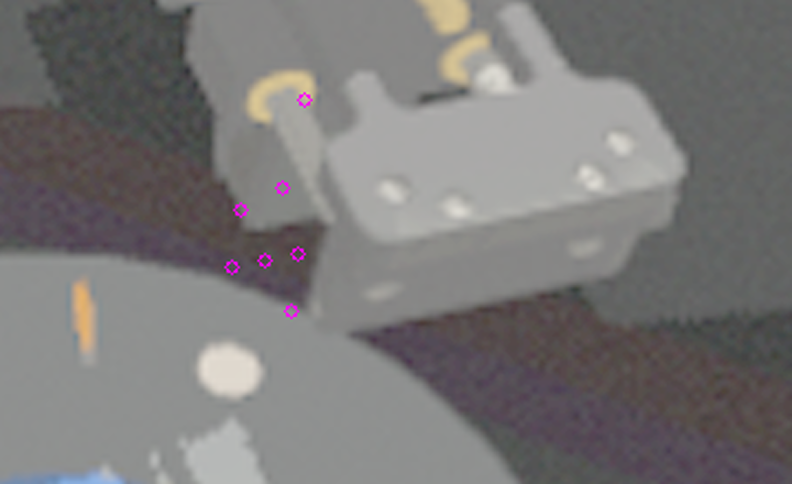

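The TCP point shows unhidden in the hover picture with no finger there, so the gripper may not be where I supposed. I'll draw a model of the body and fingers into both current views.

```bash
cat > box.py <<'E'
from workcell import *
from h import *
import sys
fs,ft,out=sys.argv[1:4]
s=read_state();p=s['eef_pos'];Rm=R.from_quat(s['tool_rot']).as_matrix()
def draw(o,cal,x0,y0,f,hx,hy,z1,z0,col):
    P=[p+Rm@np.array([a*hx,b*hy,-z]) for z in(z0,z1) for a,b in((-1,-1),(1,-1),(1,1),(-1,1))]
    u=((proj(cal,P)-[x0,y0]+.5)*f).astype(int)
    for i,j in [(0,1),(1,2),(2,3),(3,0),(4,5),(5,6),(6,7),(7,4),(0,4),(1,5),(2,6),(3,7)]:
        cv2.line(o,tuple(map(int,u[i])),tuple(map(int,u[j])),col,1)
outs=[]
for fn,n,(x0,y0) in ((fs,'scene',(190,130)),(ft,'top',(100,90))):
    cal=get_calibration(n);im=cv2.imread(fn);g=(255*(im/255.)**.5).astype(np.uint8)
    o=cv2.resize(g[y0:y0+195,x0:x0+195],None,fx=2.05*1,fy=2.05,interpolation=cv2.INTER_CUBIC)
    draw(o,cal,x0,y0,2.05,93.5,37.5,64,110,(0,255,255)); draw(o,cal,x0,y0,2.05,17.5,9,0,64,(255,0,255))
    outs.append(o)
cv2.imwrite(out,np.hstack(outs))
E
python3 box.py pics/f_s5.png pics/f_t5.png pics/b1.png
```

```text
(no output)
```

View pics/b1.png

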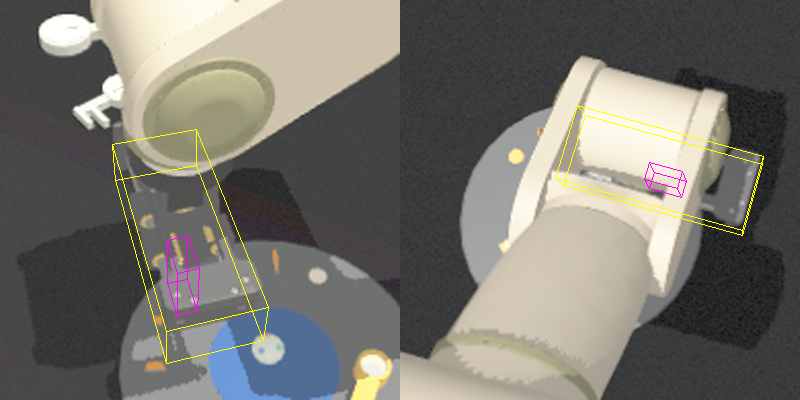

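In plan the gripper fits, but in the scene view it seems higher than the model. I'll triangulate the end plate's corners from both views to get its actual height.

Run:
```python
import cv2,numpy as np
s=cv2.imread('pics/f_s5.png');t=cv2.imread('pics/f_t5.png')
g=lambda a:(255*(a/255.)**.5).astype(np.uint8)
a=cv2.resize(g(s)[240:300,260:325],None,fx=6,fy=6,interpolation=cv2.INTER_CUBIC)
b=cv2.resize(g(t)[155:215,235:300],None,fx=6,fy=6,interpolation=cv2.INTER_CUBIC)
cv2.imwrite('pics/pl.png',np.hstack([a,b]))
```

```text
(no output)
```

View pics/pl.png

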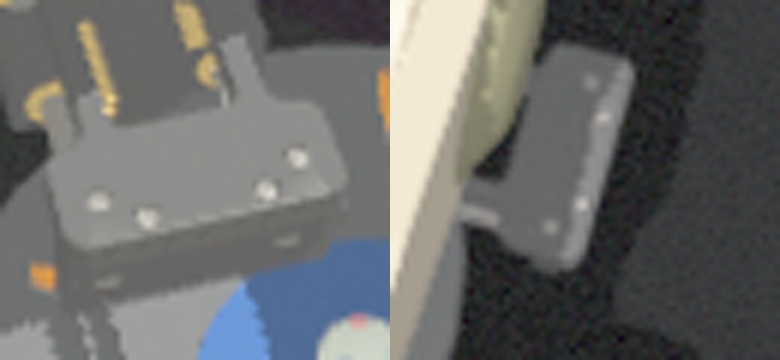

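The two views show opposite end plates, so those corners can't be paired. I'll lift straight up to see tabs 2–3 and the finger tips.

>>> {"api": "send_rows", "payload": {"dp": [[0,0,-0.5],[0,0,-0.5],[0,0,-0.5],[0,0,-0.5],[0,0,-0.5],[0,0,-0.5],[0,0,-0.5],[0,0,-0.5],[0,0,-0.5],[0,0,-0.5]], "twist": [0,0,0,0,0,0,0,0,0,0], "hand": [-1,-1,-1,-1,-1,-1,-1,-1,-1,-1]}}

```text
clock: 6.28
eef_pos: [587.6, -30.4, 144.1]
tool_rot: [0.793, 0.609, -0.0, -0.0]
ft_force: [0.4, 0.0, -1.0]
opening: 0.5
```

```bash
python3 - <<'E'
from workcell import *
import cv2
cv2.imwrite('pics/f_s8.png',get_image('scene')[:,:,::-1]);cv2.imwrite('pics/f_t8.png',get_image('top')[:,:,::-1]); s=read_state();print(s['eef_pos'],s['joints'])
a=cv2.imread('pics/f_s8.png');a=(255*(a/255.)**.5).astype('uint8')
cv2.imwrite('pics/s8.png',cv2.resize(a[130:380,200:420],None,fx=2.4,fy=2.4,interpolation=cv2.INTER_CUBIC))
E
python3 box.py pics/f_s8.png pics/f_t8.png pics/b2.png
```

```text
[588.52959673 -30.59441953 145.28575283] [-2.52645672e-01  5.00059526e-01  1.29544397e+00 -3.88016161e-05
  1.34271577e+00 -1.56262945e+00]
```

View pics/s8.png

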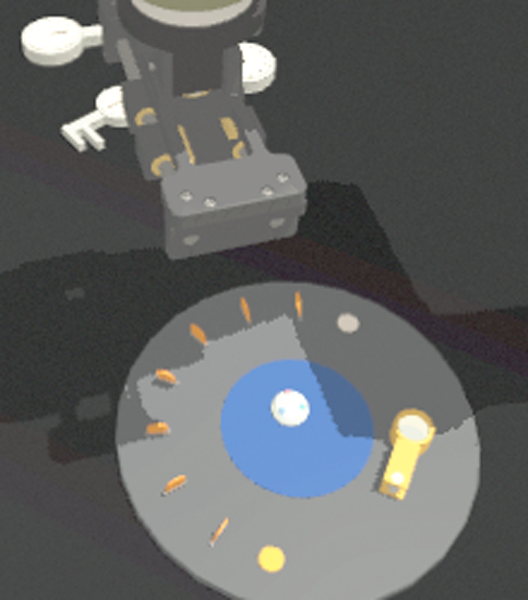

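View pics/b2.png

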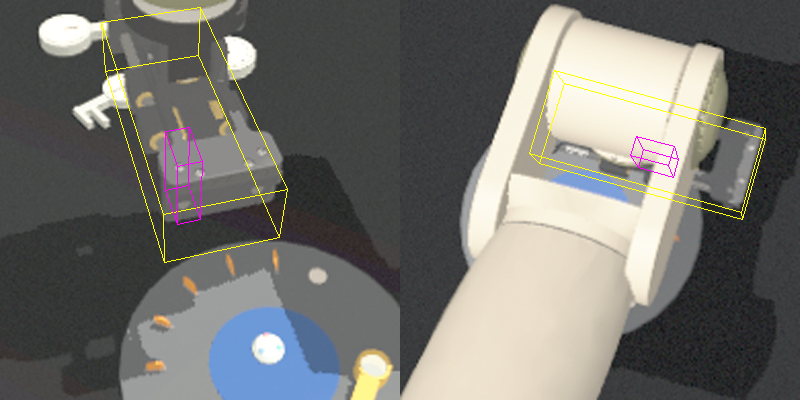

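All seven tabs are still upright, including 2 and 3, so nothing is lost: the real tips passed above or beside them even though the TCP read 18.5 mm. The near end plate hides the fingers in this view. I'll turn the tool 90° so the scene camera sees the fingers from their narrow side.

>>> {"api": "send_rows", "payload": {"dp": [[0,0,0],[0,0,0],[0,0,0],[0,0,0],[0,0,0],[0,0,0],[0,0,0],[0,0,0],[0,0,0],[0,0,0]], "twist": [0.9,0.9,0.9,0.9,0.9,0.9,0.9,0.9,0.9,0.9], "hand": [-1,-1,-1,-1,-1,-1,-1,-1,-1,-1]}}

```text
clock: 7.22
eef_pos: [587.5, -30.4, 142.4]
tool_rot: [0.966, 0.257, -0.001, -0.0]
ft_force: [-0.3, 0.4, -0.3]
opening: 0.4
```

>>> {"api": "send_rows", "payload": {"dp": [[0,0,0],[0,0,0],[0,0,0],[0,0,0],[0,0,0],[0,0,0],[0,0,0],[0,0,0],[0,0,0],[0,0,0]], "twist": [0.9,0.9,0.9,0.9,0.9,0.9,0.9,0.9,0.9,0.9], "hand": [-1,-1,-1,-1,-1,-1,-1,-1,-1,-1]}}

```text
clock: 8.05
eef_pos: [587.5, -30.4, 142.5]
tool_rot: [0.991, -0.132, -0.001, -0.0]
ft_force: [0.4, -0.6, -0.2]
opening: 0.8
```

```bash
cat > shot.py <<'E'
from workcell import *
import cv2,sys
k=sys.argv[1]
for n,l in(('scene','s'),('top','t')): cv2.imwrite(f'pics/f_{l}{k}.png',get_image(n)[:,:,::-1])
s=read_state();print(s['eef_pos'],s['joints'],s['clock'])
a=cv2.imread(f'pics/f_s{k}.png');a=(255*(a/255.)**.5).astype('uint8')
cv2.imwrite(f'pics/s{k}.png',cv2.resize(a[110:380,180:430],None,fx=2.2,fy=2.2,interpolation=cv2.INTER_CUBIC))
E
python3 shot.py 9
python3 box.py pics/f_s9.png pics/f_t9.png pics/b3.png
```

```text
[587.53354221 -30.35694647 142.57665357] [-2.52686693e-01  5.03053865e-01  1.29852397e+00 -2.17911253e-05
  1.34149846e+00  8.99245179e-03] 8.15
```

View pics/s9.png

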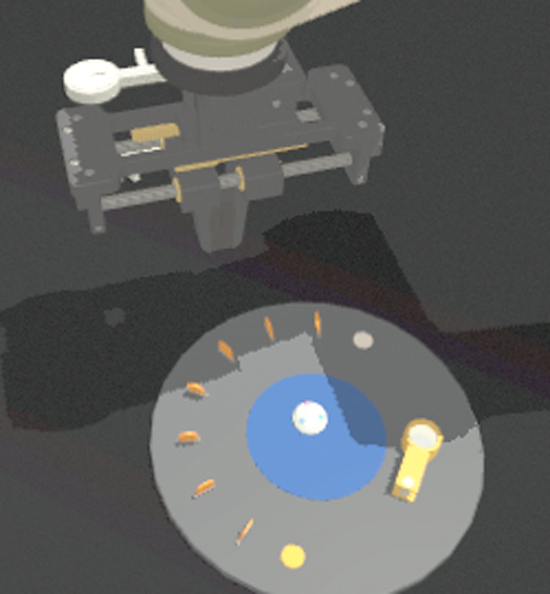

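View pics/b3.png

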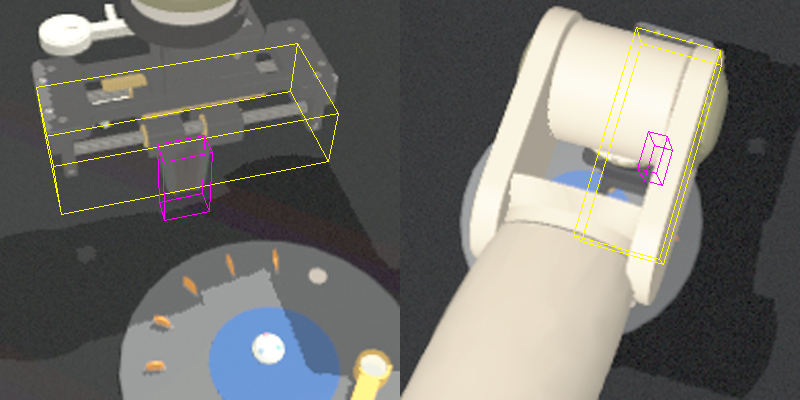

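Now the shut fingers show clearly, with the tip bottom at about (221,248) in this crop. That is about 10 raw pixels higher than the reported TCP projects. All tabs are up. I'll measure the tip position closely.

Run:
```python
import cv2,numpy as np
s=cv2.imread('pics/f_s9.png'); s=(255*(s/255.)**.4).astype(np.uint8)
a=cv2.resize(s[170:235,245:320],None,fx=8,fy=8,interpolation=cv2.INTER_CUBIC)
for i in range(0,75,10): cv2.putText(a,str(245+i),(i*8,10),0,.35,(0,255,255)); cv2.line(a,(i*8+4,12),(i*8+4,18),(0,255,255))
for i in range(0,65,5): cv2.putText(a,str(170+i),(0,i*8+8),0,.35,(0,255,255))
cv2.imwrite('pics/fz.png',a)
```

```text
(no output)
```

View pics/fz.png

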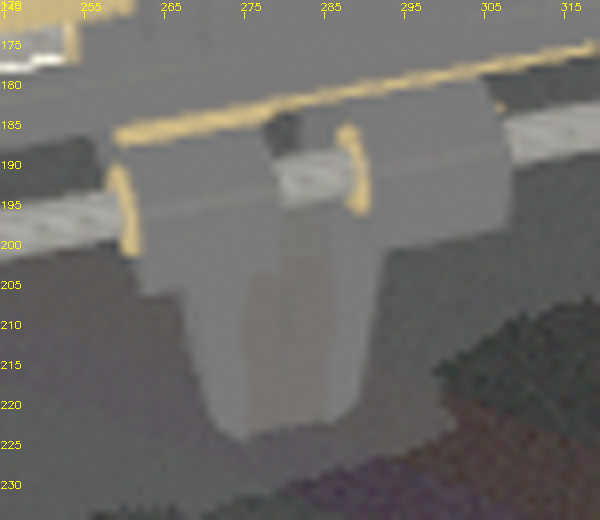

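Run:
```python
from workcell import *
from h import *
s=read_state();p=s['eef_pos'];Rm=R.from_quat(s['tool_rot']).as_matrix();cal=get_calibration('scene')
print(Rm.round(3).tolist())
sy=np.sign((np.array(cal['position'])-p)@Rm[:,1]); print('near side y sign',sy)
for dz in(0,10,15,20,25,30):
    print(dz,proj(cal,[p+Rm@[x,sy*9,-dz] for x in(-11,0,11)]).round(1).tolist())
# plates (body ends): bottom hinge
for dz in(64,80,90): print(dz,proj(cal,[p+Rm@[x,sy*37.5,-dz] for x in(-93,93)]).round(1).tolist())
```

```text
[[0.966, -0.259, -0.001], [-0.259, -0.966, 0.0], [-0.001, 0.0, -1.0]]
near side y sign -1.0
0 [[287.6, 233.3], [280.8, 234.7], [273.9, 236.1]]
10 [[287.7, 229.1], [280.9, 230.5], [273.9, 231.9]]
15 [[287.8, 227.0], [280.9, 228.4], [273.9, 229.8]]
20 [[287.9, 224.9], [280.9, 226.3], [273.9, 227.7]]
25 [[288.0, 222.7], [280.9, 224.1], [273.9, 225.6]]
30 [[288.0, 220.6], [281.0, 222.0], [273.9, 223.4]]
64 [[349.4, 208.3], [219.9, 234.0]]
80 [[351.0, 200.5], [218.5, 226.3]]
90 [[352.0, 195.4], [217.7, 221.3]]
```

The tip projects where the TCP would be if it stood about 26 mm higher than reported, and it matches sideways to within 0.5 px. Equally it could be about 21 mm further from the camera. I'll go back above the white dot at a reported z of about 60 and measure there too, to tell height from a sideways shift.

>>> {"api": "send_rows", "payload": {"dp": [[-0.51,-0.03,0.33],[-0.51,-0.03,0.33],[-0.51,-0.03,0.33],[-0.51,-0.03,0.33],[-0.51,-0.03,0.33],[-0.51,-0.03,0.33],[-0.51,-0.03,0.33],[-0.51,-0.03,0.33],[-0.51,-0.03,0.33],[-0.51,0,0.33]], "twist": [0,0,0,0,0,0,0,0,0,0], "hand": [-1,-1,-1,-1,-1,-1,-1,-1,-1,-1]}}

```text
clock: 8.98
eef_pos: [465.6, 9.3, 60.3]
tool_rot: [0.992, -0.129, -0.0, -0.0]
ft_force: [-0.4, -0.2, -0.0]
opening: 0.0
```

```bash
python3 shot.py 10
cat > fz.py <<'E'
from workcell import *
from h import *
import sys
k=sys.argv[1]
s=read_state();p=s['eef_pos'];Rm=R.from_quat(s['tool_rot']).as_matrix();cal=get_calibration('scene')
P=proj(cal,[p+Rm@[x,-9,-dz] for dz in(0,20,26,30) for x in(-11,0,11)])
print(P.round(1).tolist())
c=P[6:9].mean(0); x0=int(c[0])-37;y0=int(c[1])-35
i=cv2.imread(f'pics/f_s{k}.png'); i=(255*(i/255.)**.4).astype(np.uint8)
a=cv2.resize(i[y0:y0+65,x0:x0+75],None,fx=8,fy=8,interpolation=cv2.INTER_CUBIC)
for j in range(0,75,10): cv2.putText(a,str(x0+j),(j*8,10),0,.35,(0,255,255)); cv2.line(a,(j*8+4,12),(j*8+4,18),(0,255,255))
for j in range(0,65,5): cv2.putText(a,str(y0+j),(0,j*8+8),0,.35,(0,255,255))
cv2.imwrite(f'pics/fz{k}.png',a)
E
python3 fz.py 10
```

```text
[464.25313248   9.64017786  59.87729712] [-2.35040718e-01  4.19967595e-01  1.75079422e+00 -3.66120819e-05
  9.74895278e-01  2.31743937e-02] 9.0833
[[357.8, 251.4], [352.1, 252.8], [346.3, 254.1], [359.6, 244.5], [353.8, 245.8], [347.8, 247.2], [360.2, 242.4], [354.3, 243.7], [348.3, 245.0], [360.6, 240.9], [354.6, 242.3], [348.6, 243.6]]
```

View pics/s10.png

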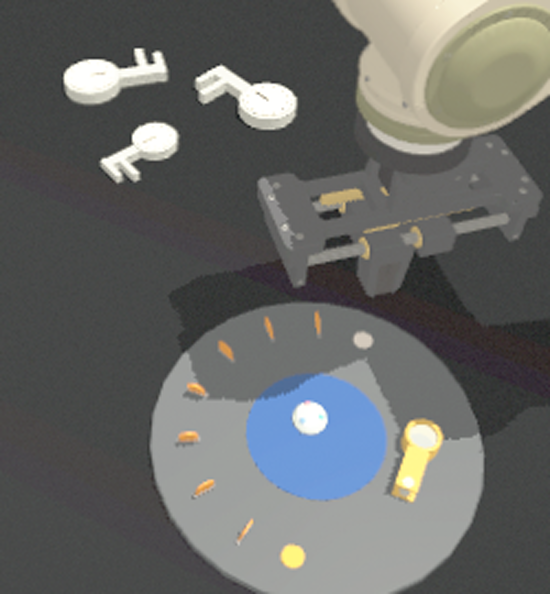

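View pics/fz10.png

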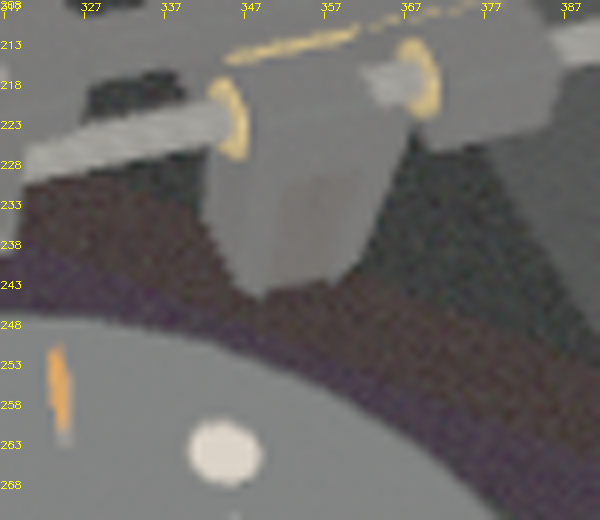

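Run:
```python
from workcell import *
from h import *
cal=get_calibration('scene')
ux=np.array([.966,-.259,0]);uy=np.array([-.259,-.966,0])
A=[(np.array([587.5,-30.4,142.5]),[(274,225),(281,223.5),(288,222)]),(np.array([465.2,9.4,60.2]),[(348.3,244.5),(353.8,243.4),(358.8,242.3)])]
def f(o):
    r=[]
    for p,uv in A:
        m=proj(cal,[p+o+uy*-9])[0]; r+=list(m-np.mean(uv,0))
    return r
s=least_squares(f,[0,0,20]);print(s.x.round(1),np.round(s.fun,2))
J=s.jac;print(np.sqrt(np.diag(np.linalg.inv(J.T@J))).round(1))
```

```text
[-0.8 -1.3 24.8] [ 0.01 -0.02 -0.01  0.03]
[4.7 5.9 8.9]
```

Both views together give an offset of about (-1, -1, +25) mm, so the tips stand about 25–27 mm above the reported TCP and aren't shifted sideways. I'll lower in stages, checking the tip against the white dot each time, first to a reported z of about 15.

>>> {"api": "send_rows", "payload": {"dp": [[0.05,0,0.2],[0,0,0.2],[0,0,0.2],[0,0,0.2],[0,0,0.2],[0,0,0.2],[0,0,0.2],[0,0,0.2],[0,0,0.2],[0,0,0]], "twist": [0,0,0,0,0,0,0,0,0,0], "hand": [-1,-1,-1,-1,-1,-1,-1,-1,-1,-1]}}

```text
clock: 9.92
eef_pos: [467.4, 8.7, 15.1]
tool_rot: [0.992, -0.13, -0.001, -0.0]
ft_force: [0.3, 0.7, -0.4]
opening: 0.4
```

```bash
python3 shot.py 11; python3 fz.py 11
```

```text
[467.76720601   8.64928071  15.87370916] [-2.35368495e-01  4.98229982e-01  1.79108101e+00 -2.51457490e-05
  8.52594507e-01  2.54313781e-02] 10.0167
[[352.2, 266.1], [346.7, 267.4], [341.1, 268.6], [353.8, 259.8], [348.2, 261.1], [342.5, 262.4], [354.3, 257.9], [348.7, 259.1], [343.0, 260.4], [354.7, 256.5], [349.0, 257.8], [343.2, 259.1]]
```

View pics/fz11.png

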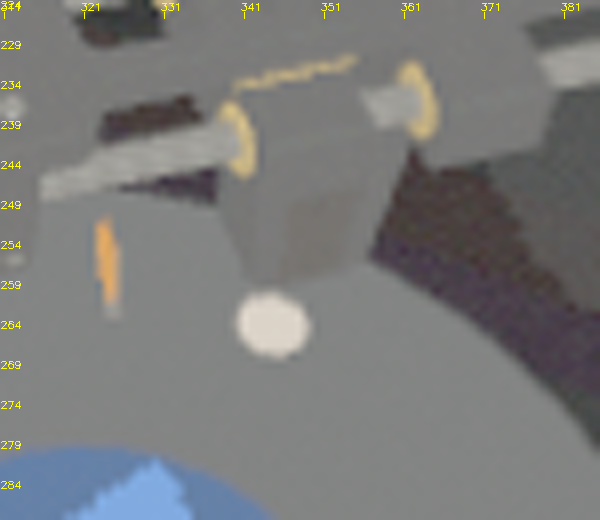

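The tip bottom at (348.5,259) again fits +26 mm, so the tip stands about 41 mm up and the dot is visible just below it. I'll lower 15 mm more and check.

>>> {"api": "send_rows", "payload": {"dp": [[0,0,0.1],[0,0,0.1],[0,0,0.1],[0,0,0.1],[0,0,0.1],[0,0,0.1],[0,0,0],[0,0,0],[0,0,0],[0,0,0]], "twist": [0,0,0,0,0,0,0,0,0,0], "hand": [-1,-1,-1,-1,-1,-1,-1,-1,-1,-1]}}

```text
clock: 10.85
eef_pos: [467.9, 8.6, 1.1]
tool_rot: [0.992, -0.13, 0.0, 0.0]
ft_force: [0.6, 0.4, -0.1]
opening: 0.5
```

```bash
python3 shot.py 12; python3 fz.py 12
```

```text
[467.87754576   8.64261309   1.11366959] [-2.35338826e-01  5.25110566e-01  1.80468458e+00  2.74595945e-06
  8.11500648e-01  2.54832687e-02] 10.95
[[351.0, 270.6], [345.5, 271.8], [340.0, 273.1], [352.6, 264.5], [347.0, 265.8], [341.4, 267.0], [353.1, 262.6], [347.5, 263.9], [341.8, 265.2], [353.4, 261.3], [347.8, 262.6], [342.1, 263.9]]
```

View pics/fz12.png

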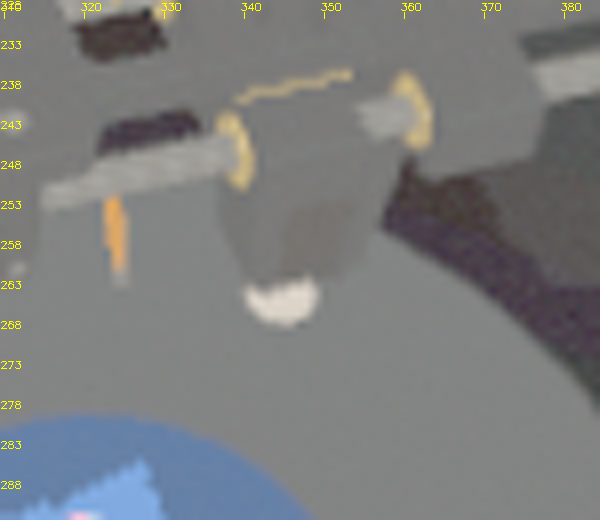

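```bash
cat > dot.py <<'E'
from workcell import *
from h import *
import sys
i=cv2.imread(f'pics/f_s{sys.argv[1]}.png').astype(int)
print(i[258:272,338:352].max(2))
E
python3 dot.py 12; python3 dot.py 10
```

```text
[[ 45  39  38  41  43  42  43  39  38  39  38  39  38  38]
 [ 51  40  39  40  43  41  42  39  38  38  38  39  39  39]
 [ 50  45  39  40  41  42  43  38  39  38  38  40  38  37]
 [ 50  50  40  41  43  42  42  39  38  39  38  37  37  37]
 [ 51  50  44  42  43  41  41  39  37  40  59  38  40  41]
 [ 51  51  53  63  42  45  63  67  96 101 121  65  49  49]
 [ 51  53  76 126  95  88 128 135 175 176 168 106  50  50]
 [ 51  51  70 165 173 154 176 176 176 176 167  98  51  51]
 [ 51  50  57 110 164 175 176 175 175 174 152  71  50  50]
 [ 51  51  51  57 107 157 158 162 160 148  94  51  51  50]
 [ 50  51  51  51  54  73  78 100  94  51  50  51  51  51]
 [ 51  50  51  51  51  51  51  51  51  51  50  51  50  51]
 [ 51  50  51  51  51  51  51  50  51  51  51  51  51  50]
 [ 51  52  50  52  51  51  50  50  50  50  51  51  51  51]]
[[ 51  51  50  51  51  50  50  50  50  51  51  52  50  51]
 [ 50  51  51  51  51  51  51  51  51  51  50  50  51  51]
 [ 51  51  50  52  68  70  81  80  58  51  52  51  51  50]
 [ 51  51  53  76 129 132 151 148 109  80  57  50  51  50]
 [ 51  50  61 135 175 175 175 175 172 147 107  51  51  50]
 [ 51  51  77 175 175 175 175 175 175 175 165  69  51  50]
 [ 50  52  86 175 175 175 175 175 175 175 167 105  52  51]
 [ 51  51  70 164 175 175 175 175 175 175 167  98  51  51]
 [ 51  51  57 109 164 175 175 176 176 174 152  70  51  51]
 [ 50  51  50  58 108 156 158 162 161 147  94  51  50  51]
 [ 51  50  50  50  55  72  78 100  94  50  50  51  51  51]
 [ 49  51  50  50  51  50  51  51  50  51  51  50  51  51]
 [ 51  51  50  51  51  51  51  51  51  50  51  51  51  51]
 [ 50  51  50  50  50  50  51  51  50  51  50  50  50  50]]
```

The tip's lower edge crosses the dot at v≈263.6, which puts the tip at about 28 ± 2 mm for a reported 1.1 mm. I'll lower 9 mm more, to about 9 mm above the tray.

>>> {"api": "send_rows", "payload": {"dp": [[0,0,0.06],[0,0,0.06],[0,0,0.06],[0,0,0.06],[0,0,0.06],[0,0,0.06],[0,0,0],[0,0,0],[0,0,0],[0,0,0]], "twist": [0,0,0,0,0,0,0,0,0,0], "hand": [-1,-1,-1,-1,-1,-1,-1,-1,-1,-1]}}

```text
clock: 11.78
eef_pos: [467.8, 8.7, -7.9]
tool_rot: [0.992, -0.13, 0.0, 0.0]
ft_force: [0.1, -0.4, -0.3]
opening: 0.5
```

```bash
python3 shot.py 13; python3 fz.py 13; python3 dot.py 13; sed -i 's/18\.5/-8/g' arc.py; python3 arc.py -97 -57
```

```text
[467.84811799   8.64115958  -7.93499469] [-2.35350451e-01  5.42058821e-01  1.81232251e+00 -1.24975570e-05
  7.87056651e-01  2.54390505e-02] 11.8833
[[350.3, 273.3], [344.9, 274.5], [339.4, 275.8], [351.8, 267.3], [346.3, 268.5], [340.8, 269.8], [352.3, 265.4], [346.8, 266.7], [341.2, 268.0], [352.6, 264.2], [347.1, 265.5], [341.5, 266.7]]
[[ 39  39  40  42  43  42  43  39  39  38  36  38  39  39]
 [ 39  39  39  42  43  41  42  38  40  39  37  38  39  39]
 [ 39  38  38  42  42  42  42  38  38  38  38  38  39  36]
 [ 40  38  38  43  43  42  42  39  39  38  37  36  37  38]
 [ 45  38  38  43  43  42  41  39  36  37  36  36  35  38]
 [ 50  40  39  42  42  42  39  37  36  37  38  37  37  39]
 [ 51  44  39  42  43  41  37  37  37  36  37  38  37  40]
 [ 51  45  40  41  43  41  36  40  51  63  63  50  42  44]
 [ 50  50  44  43  43  55  82 100 114 125 103  68  51  50]
 [ 51  50  49  45  48  83 133 162 161 148  94  51  50  51]
 [ 51  51  52  50  50  73  78 100  95  51  50  51  51  50]
 [ 50  51  50  51  51  51  51  51  51  51  50  51  51  51]
 [ 51  51  50  50  51  52  50  51  51  51  50  51  51  51]
 [ 51  51  50  50  51  51  51  50  51  50  50  50  51  49]]
[467.8   8.6  -7.9] [-0.3 -0.2  0.1]
[[0.15, 0.2, 0.0], [0.23, 0.16, 0.0], [0.23, 0.15, 0.0], [0.25, 0.14, 0.0], [0.25, 0.12, 0.0], [0.26, 0.1, 0.0], [0.27, 0.08, 0.0], [0.27, 0.06, 0.0], [0.28, 0.04, 0.0], [0.27, 0.03, 0.0]] dz total mm -0.06500531170377322
```

View pics/fz13.png

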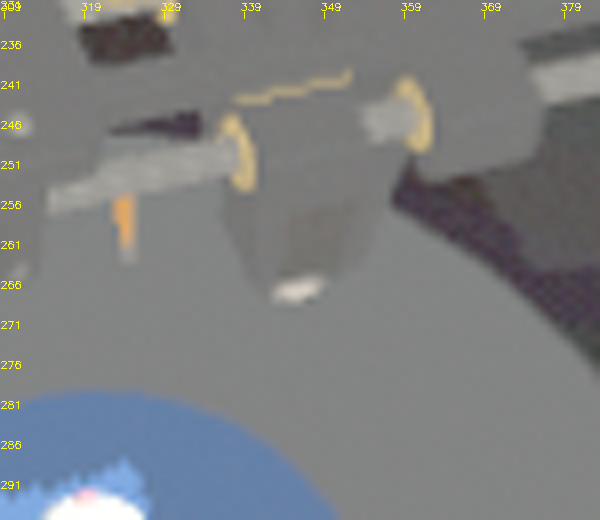

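The edge now crosses the dot at v≈266.0, so the tip is about 9–11 mm above the tray, and the force shows no contact. I'll sweep past tab 1 about 1.5 mm lower.

>>> {"api": "send_rows", "payload": {"dp": [[0.15,0.2,0.03],[0.23,0.16,0.03],[0.23,0.15,0],[0.25,0.14,0],[0.25,0.12,0],[0.26,0.1,0],[0.27,0.08,0],[0.27,0.06,0],[0.14,0.02,0],[0,0,0]], "twist": [0,0,0,0,0,0,0,0,0,0], "hand": [-1,-1,-1,-1,-1,-1,-1,-1,-1,-1]}}

```text
clock: 12.72
eef_pos: [511.5, -29.8, -9.6]
tool_rot: [0.991, -0.13, 0.0, 0.0]
ft_force: [0.2, -0.2, -0.0]
opening: 0.4
```

```bash
python3 shot.py 14; sed -i 's/,-8\])/,-9.5])/' arc.py; python3 arc.py -63 -23
```

```text
[510.49305941 -29.27486818  -9.60361828] [-2.89151580e-01  5.92888166e-01  1.69188439e+00  9.48729958e-06
  8.57304296e-01 -2.85159410e-02] 12.8167
[510.5 -29.3  -9.6] [-0.5  0.5  0.5]
[[0.29, 0.04, 0.0], [0.27, 0.01, 0.0], [0.28, 0.0, 0.0], [0.28, -0.03, 0.0], [0.28, -0.04, 0.0], [0.27, -0.06, 0.0], [0.27, -0.09, 0.0], [0.26, -0.1, 0.0], [0.25, -0.12, 0.0], [0.24, -0.13, 0.0]] dz total mm 1.6036182779573043
```

View pics/s14.png

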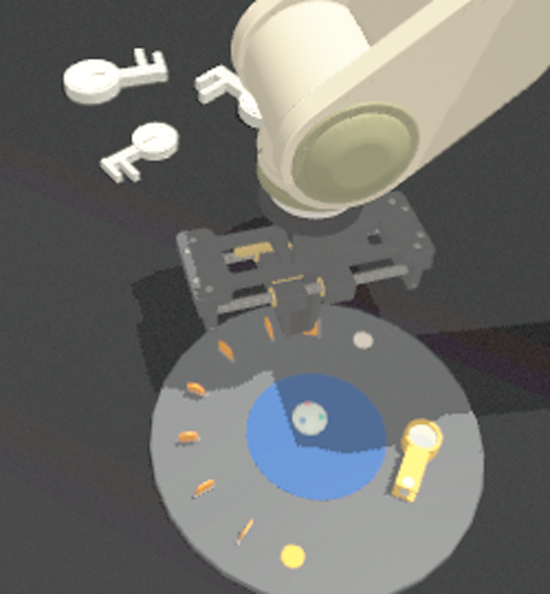

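Run:
```python
import cv2
a=cv2.imread('pics/f_s14.png');a=(255*(a/255.)**.5).astype('uint8')
cv2.imwrite('pics/z14.png',cv2.resize(a[235:285,280:360],None,fx=9,fy=9,interpolation=cv2.INTER_CUBIC))
```

```text
(no output)
```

View pics/z14.png

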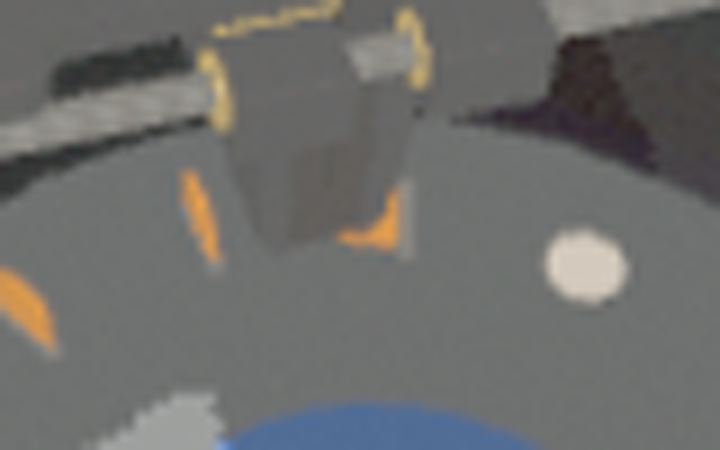

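Tab 1 now lies flat (orange at (370,230) in the crop), and tab 2 stands ahead of the tip. On past tabs 2 and 3.

>>> {"api": "send_rows", "payload": {"dp": [[0.27,0.03,0],[0.27,0.01,0],[0.28,0,0],[0.28,-0.03,0],[0.28,-0.04,0],[0.27,-0.06,0],[0.27,-0.09,0],[0.26,-0.1,0],[0.25,-0.12,0],[0.24,-0.13,0]], "twist": [0,0,0,0,0,0,0,0,0,0], "hand": [-1,-1,-1,-1,-1,-1,-1,-1,-1,-1]}}

```text
clock: 13.65
eef_pos: [579.3, -33.7, -9.6]
tool_rot: [0.992, -0.13, -0.0, -0.0]
ft_force: [0.4, 0.6, 0.1]
opening: 0.4
```

```bash
python3 shot.py 15; python3 arc.py -23 17
```

```text
[579.55084442 -33.59923273  -9.53895174] [-2.61733211e-01  6.74058289e-01  1.49076282e+00  2.96116264e-05
  9.76004959e-01 -1.48806241e-03] 13.75
[579.6 -33.6  -9.5] [-1.   0.3 -0.3]
[[0.21, -0.13, 0.0], [0.23, -0.17, 0.0], [0.21, -0.18, 0.0], [0.19, -0.2, 0.0], [0.19, -0.21, 0.0], [0.16, -0.22, 0.0], [0.16, -0.24, 0.0], [0.13, -0.24, 0.0], [0.12, -0.26, 0.0], [0.1, -0.26, 0.0]] dz total mm 1.5389517445457273
```

View pics/s15.png

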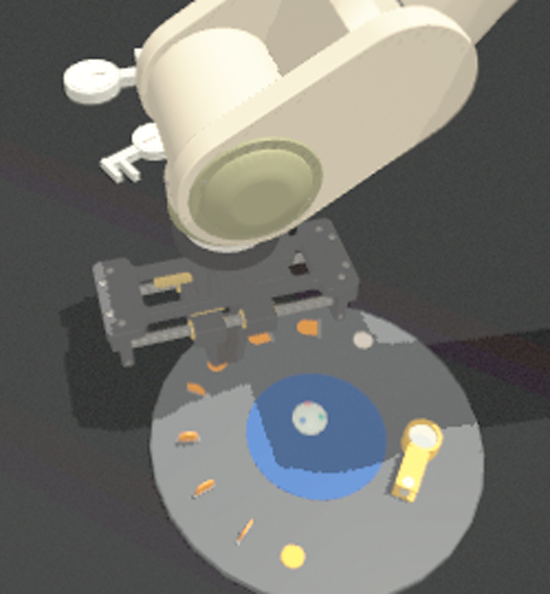

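Tabs 1 and 2 lie flat (at (308,327) and (260,338)), tab 3 is tipped under the tip at (217,366), and tab 4 stands at (196,389). I'll carry on past tab 4, stopping short of tab 5.

>>> {"api": "send_rows", "payload": {"dp": [[0.21,-0.13,0],[0.23,-0.17,0],[0.21,-0.18,0],[0.19,-0.2,0],[0.19,-0.21,0],[0.16,-0.22,0],[0.16,-0.24,0],[0.13,-0.24,0],[0.12,-0.26,0],[0.1,-0.26,0]], "twist": [0,0,0,0,0,0,0,0,0,0], "hand": [-1,-1,-1,-1,-1,-1,-1,-1,-1,-1]}}

```text
clock: 14.58
eef_pos: [633.7, 6.8, -9.5]
tool_rot: [0.992, -0.13, -0.0, 0.0]
ft_force: [0.3, 0.1, 0.8]
opening: 0.6
```

```bash
python3 shot.py 16; python3 arc.py 17 57
```

```text
[633.73449747   7.13737503  -9.57559096] [-1.75267343e-01  7.42932052e-01  1.32437297e+00  1.36038926e-04
  1.07398730e+00  8.44404047e-02] 14.6833
[633.7   7.1  -9.6] [ 0.4  0.3 -0.9]
[[0.1, -0.24, 0.0], [0.07, -0.27, 0.0], [0.04, -0.28, 0.0], [0.02, -0.28, 0.0], [0.01, -0.28, 0.0], [-0.02, -0.28, 0.0], [-0.03, -0.27, 0.0], [-0.06, -0.28, 0.0], [-0.07, -0.27, 0.0], [-0.09, -0.26, 0.0]] dz total mm 1.5755909630309137
```

View pics/s16.png

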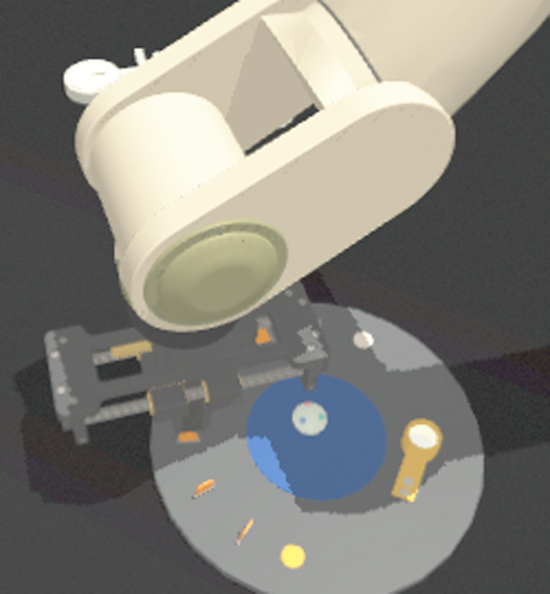

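Tab 5 at (188,437) is right ahead of the tip and tabs 3 and 4 are hidden under the gripper. The opal and loupe haven't moved. On past tabs 5 and 6.

>>> {"api": "send_rows", "payload": {"dp": [[0.1,-0.24,0],[0.07,-0.27,0],[0.04,-0.28,0],[0.02,-0.28,0],[0.01,-0.28,0],[-0.02,-0.28,0],[-0.03,-0.27,0],[-0.06,-0.28,0],[-0.07,-0.27,0],[-0.09,-0.26,0]], "twist": [0,0,0,0,0,0,0,0,0,0], "hand": [-1,-1,-1,-1,-1,-1,-1,-1,-1,-1]}}

```text
clock: 15.52
eef_pos: [649.9, 72.6, -9.5]
tool_rot: [0.992, -0.13, -0.0, 0.0]
ft_force: [0.1, 0.6, 1.2]
opening: 0.5
```

```bash
python3 shot.py 17; python3 arc.py 57 97
```

```text
[649.74853583  73.02263824  -9.51194155] [-6.88369677e-02  7.70507141e-01  1.25808636e+00  1.65052307e-04
  1.11320445e+00  1.90677040e-01] 15.6167
[649.7  73.   -9.5] [ 0.1  0.3 -0.3]
[[-0.08, -0.26, 0.0], [-0.13, -0.24, 0.0], [-0.14, -0.24, 0.0], [-0.16, -0.23, 0.0], [-0.18, -0.22, 0.0], [-0.19, -0.2, 0.0], [-0.2, -0.19, 0.0], [-0.22, -0.18, 0.0], [-0.23, -0.16, 0.0], [-0.24, -0.14, 0.0]] dz total mm 1.5119415469044615
```

View pics/s17.png

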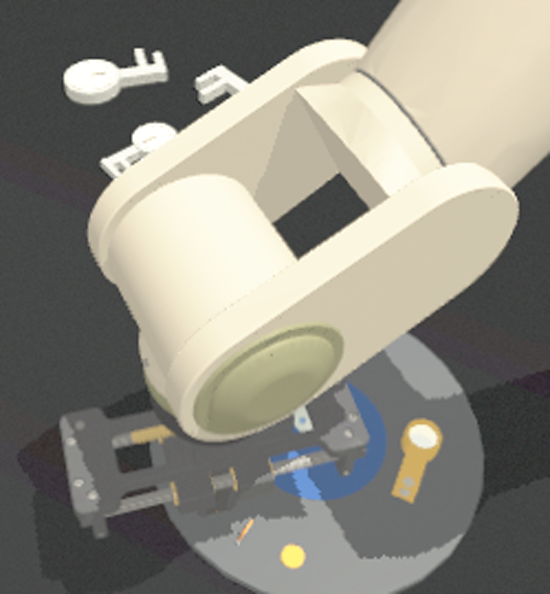

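Tab 7 stands at (245,530), and tabs 3–6 are hidden under the gripper. There is plenty of time, so I'll lift to check tabs 3–6 before touching tab 7.

>>> {"api": "send_rows", "payload": {"dp": [[0,0,-0.3],[0,0,-0.6],[0,0,-0.6],[0,-0.4,-0.6],[0,-0.6,-0.6],[0,-0.6,-0.6],[0,-0.6,-0.6],[0,-0.6,-0.5],[0,-0.6,-0.5],[0,-0.6,-0.1]], "twist": [0,0,0,0,0,0,0,0,0,0], "hand": [-1,-1,-1,-1,-1,-1,-1,-1,-1,-1]}}

```text
clock: 16.45
eef_pos: [676.8, 168.7, 118.8]
tool_rot: [0.991, -0.13, 0.002, -0.0]
ft_force: [0.4, 0.9, 0.8]
opening: 0.7
```

```bash
python3 shot.py 18
python3 - <<'E'
import cv2
a=cv2.imread('pics/f_t18.png');a=(255*(a/255.)**.5).astype('uint8')
cv2.imwrite('pics/t18.png',cv2.resize(a[120:270,110:290],None,fx=4,fy=4,interpolation=cv2.INTER_CUBIC))
E
```

```text
[676.20842103 169.79296642 116.74940164] [7.65655587e-02 7.10090260e-01 9.77159194e-01 2.60566778e-04
 1.45210311e+00 3.35680782e-01] 16.55
```

View pics/s18.png

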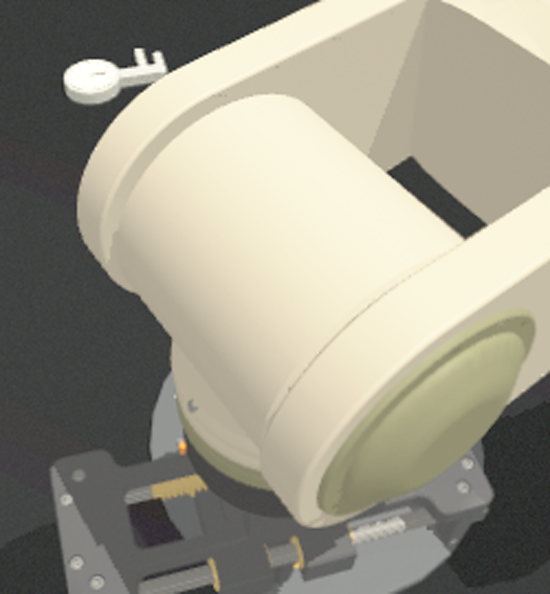

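View pics/t18.png

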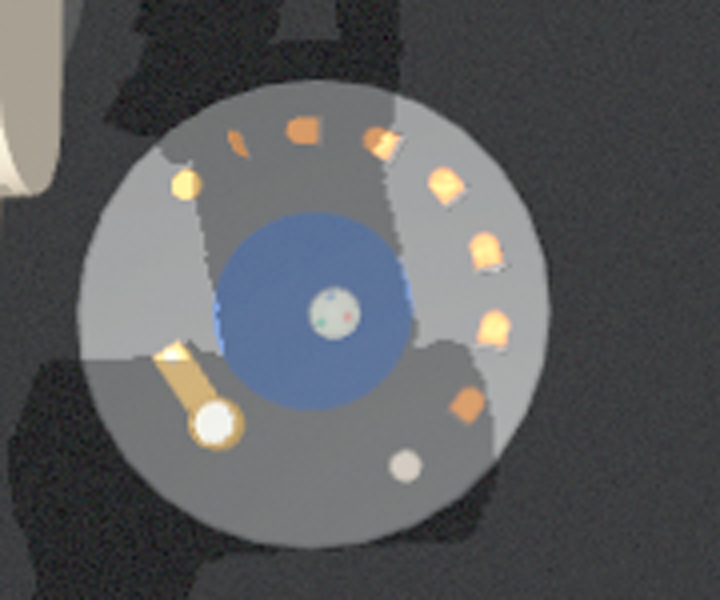

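From the top, tabs 1–6 lie flat, tab 7 still stands at (238,143), and the opal and loupe are in place. I'll go back behind tab 7 (angle about 59°), staying high at first and then down.

>>> {"api": "send_rows", "payload": {"dp": [[0,0.6,0],[0,0.6,0],[0,0.6,0],[0,0.6,0.2],[0,0.6,0.2],[0,0.6,0.3],[-0.03,0.27,0.5],[-0.03,0,0.8],[0,0,0.8],[0,0,0.5]], "twist": [0,0,0,0,0,0,0,0,0,0], "hand": [-1,-1,-1,-1,-1,-1,-1,-1,-1,-1]}}

```text
clock: 17.38
eef_pos: [648.1, 73.3, 31.2]
tool_rot: [0.991, -0.131, -0.001, 0.0]
ft_force: [0.5, -0.3, 0.1]
opening: 0.5
```

```bash
python3 -c "
from workcell import *
s=read_state();print(s['eef_pos'],s['clock'])"
```

```text
[648.07938136  73.29690676  31.20565894] 17.3833
```

>>> {"api": "send_rows", "payload": {"dp": [[0.04,-0.04,0.2],[0,0,0.2],[0,0,0.2],[0,0,0.2],[0,0,0.2],[0,0,0.2],[0,0,0.15],[0,0,0.1],[0,0,0.05],[0,0,0]], "twist": [0,0,0,0,0,0,0,0,0,0], "hand": [-1,-1,-1,-1,-1,-1,-1,-1,-1,-1]}}

```text
clock: 18.22
eef_pos: [650.6, 76.1, -4.7]
tool_rot: [0.992, -0.13, -0.0, 0.0]
ft_force: [0.5, -0.6, -0.5]
opening: 0.7
```

```bash
python3 shot.py 19; python3 arc.py 58 98
```

```text
[650.70744133  76.06635231  -4.36779078] [-6.39620211e-02  7.65720745e-01  1.25046695e+00  1.19614889e-05
  1.12514971e+00  1.96783429e-01] 18.3167
[650.7  76.1  -4.4] [-0.2  0.8  0.3]
[[-0.12, -0.19, 0.0], [-0.13, -0.25, 0.0], [-0.15, -0.23, 0.0], [-0.16, -0.23, 0.0], [-0.18, -0.21, 0.0], [-0.2, -0.2, 0.0], [-0.2, -0.19, 0.0], [-0.23, -0.17, 0.0], [-0.23, -0.16, 0.0], [-0.24, -0.13, 0.0]] dz total mm -3.6322092212991635
```

View pics/s19.png

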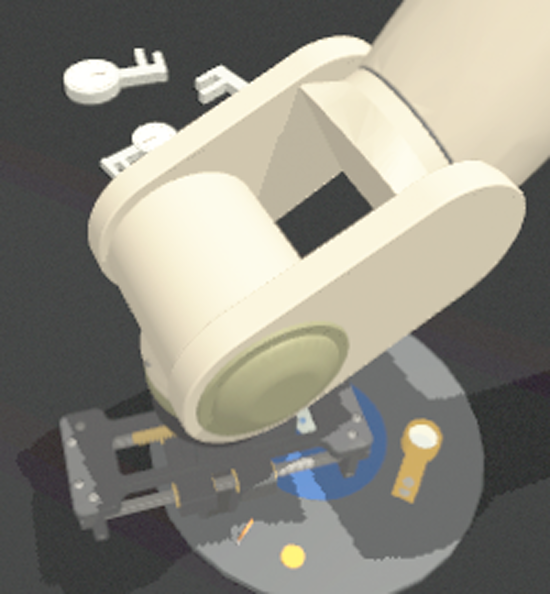

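Tab 7 at (245,530) is just ahead. I'll lower the last 5 mm and sweep to the gold dot.

>>> {"api": "send_rows", "payload": {"dp": [[-0.12,-0.19,0.1],[-0.13,-0.25,0.1],[-0.15,-0.23,0],[-0.16,-0.23,0],[-0.18,-0.21,0],[-0.2,-0.2,0],[-0.2,-0.19,0],[-0.23,-0.17,0],[-0.23,-0.16,0],[-0.24,-0.13,0]], "twist": [0,0,0,0,0,0,0,0,0,0], "hand": [-1,-1,-1,-1,-1,-1,-1,-1,-1,-1]}}

```text
clock: 19.15
eef_pos: [618.3, 135.8, -9.5]
tool_rot: [0.992, -0.13, 0.0, -0.0]
ft_force: [-0.1, 0.4, -0.3]
opening: 0.5
```

>>> {"api": "send_rows", "payload": {"dp": [[0,0,0],[0,0,-0.3],[0,0,-0.6],[0,0,-0.6],[0,-0.4,-0.6],[0,-0.6,-0.6],[0,-0.6,-0.6],[0,-0.6,-0.6],[0,-0.6,-0.6],[0,-0.6,-0.6]], "twist": [0,0,0,0,0,0,0,0,0,0], "hand": [-1,-1,-1,-1,-1,-1,-1,-1,-1,-1]}}

```text
clock: 19.98
eef_pos: [641.1, 217.6, 119.5]
tool_rot: [0.991, -0.13, 0.0, -0.0]
ft_force: [-0.3, 0.3, 0.0]
opening: 0.6
```

>>> {"api": "send_rows", "payload": {"dp": [[-0.3,-0.6,0],[-0.3,-0.6,0],[-0.3,-0.6,0],[-0.3,-0.6,0],[-0.3,-0.6,0],[0,0,0],[0,0,0],[0,0,0],[0,0,0],[0,0,0]], "twist": [0,0,0,0,0,0,0,0,0,0], "hand": [-1,-1,-1,-1,-1,-1,-1,-1,-1,-1]}}

```text
clock: 20.82
eef_pos: [624.1, 298.7, 118.0]
tool_rot: [0.991, -0.131, -0.0, 0.0]
ft_force: [0.1, -0.3, -0.4]
opening: 0.5
```

```bash
python3 shot.py 20
python3 - <<'E'
import cv2,numpy as np
f=lambda n:(255*(cv2.imread(n)/255.)**.5).astype('uint8')
b=f('pics/f_t20.png'); cv2.imwrite('pics/t20.png',cv2.resize(b[110:310,110:460],None,fx=2.25,fy=2.25,interpolation=cv2.INTER_CUBIC))
o=cv2.imread('pics/top0.png');n=cv2.imread('pics/f_t20.png')
for nm,lo,hi,(y0,y1,x0,x1) in (('opal',(0,0,100),(180,90,255),(185,212,180,207)),('loupe',(10,60,70),(35,255,255),(203,236,145,175)),('gauge',(0,0,110),(180,80,255),(185,240,335,372))):
    for im in(o,n):
        m=cv2.moments(cv2.inRange(cv2.cvtColor(im[y0:y1,x0:x1],cv2.COLOR_BGR2HSV),lo,hi),True);print(nm,round(m['m10']/m['m00']+x0,1),round(m['m01']/m['m00']+y0,1),m['m00'])
E
```

```text
[624.04188471 298.91557893 118.02994919] [ 2.76084173e-01  7.00703140e-01  9.92461028e-01 -4.35422130e-05
  1.44846977e+00  5.37703487e-01] 20.9167
opal 193.2 198.1 132.0
opal 193.2 198.1 132.0
loupe 159.1 218.4 239.0
loupe 158.9 218.0 242.0
gauge 354.5 214.1 599.0
gauge 354.5 214.1 599.0
```

View pics/t20.png

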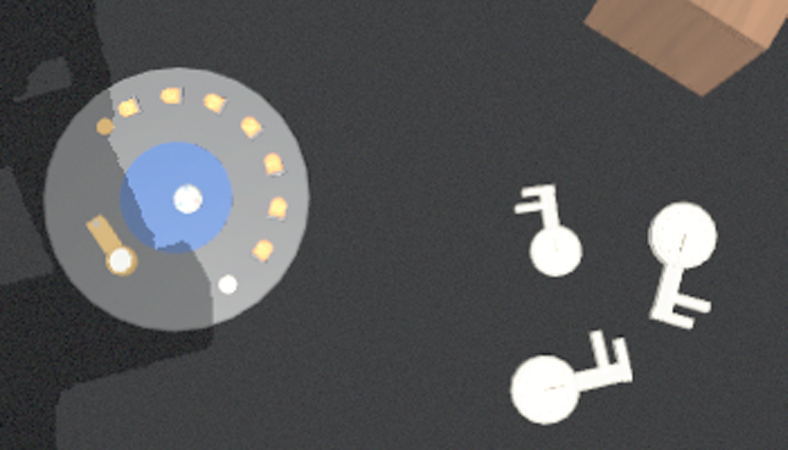

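All seven tabs lie flat, the hand is clear, and the opal, loupe and gauge are unmoved (within 0.5 px).

```bash
python3 -c "
from workcell import *
print(finish_job())"
```

```text
the job is handed in; nothing more can be done
None
```

All seven tabs are tipped flat. I swept them in order from the white dot to the gold dot with the fingers shut, then drew the hand clear and handed the job in at about 21 s. No verdict is reported.

- **What disagreed:** the finger tips stood about 26 mm higher than the reported TCP. On my first pass, with the TCP reading 18.5 mm, they went over tabs 1–3 without touching them. I measured the offset from two places of the arm and against the white dot, then swept at a reported z of about −9.5 mm. By my estimate that put the tips 7–10 mm above the tray.
- **Order:** in the pictures, tab 1 was flat while tab 2 stood, tabs 1–2 were flat while tab 4 stood, and tabs 1–6 were flat while tab 7 stood. I did not separately see the order of tabs 3 to 6; the hand passed them in order on the same arc. I lifted once before tab 7 to check this, and came back down behind it.
- **Last checks:** the final top view shows all seven tabs flat. The opal and gauge had not shifted measurably, and the loupe's apparent shift was under 0.5 pixel (about 1 mm). Every wrist force reading stayed near 1 N, at noise level; these come only at the end of each move.

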